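# Pack a two-layer kit box: bottom recesses, divider tray, timer on top

### The arm

A 7-joint arm with a two-finger parallel gripper is mounted at the origin on a cart in front of the work surface, level with it; the furniture and walls round the work are solid. World frame = base frame: x ahead of the robot, y to its left, z up, the work surface at z = 0. Lengths are in m, angles in rad, forces in N, time in s.
With the tool pointing down it reaches from about 0.4 to 0.85 m from the base axis. Payload 10.4 kg.
Tool frame: the origin (TCP) lies midway between the tips of the shut fingers; the grasp point (between the pads) lies 19 mm behind it; x points along the fingers, y is the direction in which the jaws open and shut, and the axes are right-handed (so a half turn about x gives the same grasp; the last joint's range is limited). The gripper opens to 87 mm and grips with 3 to 60 N. Pads are 19 mm wide; open, the fingers measure 117 mm over their backs; the gripper's body (75 mm by 190 mm) begins 51 mm behind the grasp point.
Start: joints at [-1.292, 0.332, -0.065, 1.46, 0.022, 1.35, -0.088], TCP at [0.186, 0.597, 0.223] pointing down, gripper open.
Joint ranges: [-2.6, 2.6], [-0.5, 2.12], [-1.47, 1.34], [0.16, 2.42], [-1.27, 4.41], [0.06, 2.06], [-2.6, 2.6]. Speed limits (rad/s): [2.22, 2.22, 2.79, 2.79, 3.14, 3.14, 3.14].

### API

Orientations are given as a unit quaternion [x, y, z, w].
In Python, from bench import * gives the robot as it stands.
- The arm moves only by the shell command python3 -m inch 'ROWS' [FORCE]. ROWS is JSON, a list that holds one entry, the list of rows, each a list of 7 numbers: the shift along the world's x, y, z each as a share of 120 mm, from -1 to 1, then the turn, a rotation vector about the world's x, y, z each as a share of 2 pi rad, from -1 to 1, then the closure, from 0 (fully open) to 1 (shut). A call has 1 to 10 rows; each row is the pose to reach, as a shift and turn from the pose commanded when the call began, turning the shorter way round; what a row does not reach only later rows make up. A row lasts 1/10 s, in which the tool goes at most 50 mm and 8.59 degrees, less where a joint would pass 70% of its speed; a pose out of reach is approached as far as the arm can. A call with a number of a shift or a turn outside -1 to 1 is refused whole. A call with a gripper value outside its range is refused whole. The fingers move at their own pace and stop on an object; FORCE is the grip in N (left out, the last holds). Time passes only in rows, so rows that repeat a pose let the fingers close. It gives the time, the measured TCP pose, the force and the opening at its end, in the units of the state.
- read_state(): the state, without advancing time (a new reading comes with each control period).
- camera(name): name is "side" or "top"; returns the picture (480x640x3 uint8, red, green, blue); there is no depth.
- get_calibration(name): a dict with "fx", "fy", "cx", "cy" (pixels), "k1" (the pictures are not rectified: a ray, as slopes to the right and down, at radius r is drawn at 1 + k1 r^2 times it, then the intrinsics apply), "xyz" and "attitude" of the camera in the world. Camera axes: x right, y up, looking along -z (the intrinsics and any distortion apply to the point x, -y, -z); pixel columns grow to the right and rows downward; lengths in m; the calibration is good to about 2 mm. A picture is of the moment at which its call begins. get_calibration takes no time and is no camera call.
- close_job(): hands the job in, once; it reports no verdict.
The state is a dict: "time": time; "joint_positions": joint angles; "joint_vel": joint speeds; "joint_torque": joint torques, N m; "ee_pos": TCP position; "eef_rot": TCP orientation; "ft_force": force on the tool from outside, world axes, zero at the start; "torque": the same for the moment, N m; "width": finger opening in m.
Only numpy, scipy, OpenCV 4.12 (cv2) and the standard library are available. Lean on these libraries where they do the work, as an engineer would, in place of code of your own. Each camera call takes 0.05 s, during which the arm holds its last target.

### The job

Pack the two-layer kit box: lay the film roll and the rubber bulb in their matching recesses in the bottom, then fit the divider tray flat and fully home on its ledges over them, and last set the timer flat and face up in the tray's open compartment, with its screen edge towards the tray's central fin. Set everything down gently, do not let anything drop into the box. Leave the orange-capped bottle and the two glass vials standing where they are.

Things in the scene. Friction and masses are not known exactly. Their poses are not given: they have to be found in the camera images.
- kit_box: Open grey plastic box fixed to the bench, 122 (x) x 250 (y) x 60 mm high. Origin: centre of its underside; x across, y along it, z up. Walls 5 mm: inside 112 x 240 mm, floor 5 mm above the origin, rim at 60 mm with a 4 mm flange outside. Low ribs (10 mm high, 4 mm thick) on the floor form two recesses, both lying across the box. It stands nearer than the tray or beyond it.
- box_ledges (a point): Centre of the box at the height of its two ledges, 47 mm above the box's origin: a ledge 10 mm wide runs inside along each end wall (y = -120 and +120 mm); the divider tray's underside rests on both, its centre here, its y along the box's y, either way round.
- roll_recess (a point): Centre, on the floor, of the film roll's recess, at y = -58 mm in the box frame: a trough 42 mm wide (along y) between two ribs and 112 mm long (along x, wall to wall).
- bulb_recess (a point): Centre, on the floor, of the rubber bulb's recess, at y = +58 mm in the box frame: 42 mm wide (along y) between two ribs and 80 mm long (along x) between two end stops, also 10 mm high. The bulb's long axis goes along x, either way round.
- roll: Roll of sealing film, a white cylinder 37 mm in diameter and 103 mm long, lying on the bench, 90 g. Its long axis is its own y axis. Its origin lies on its skin (at its underside before it rolls): use roll_center.
- roll_center (a point): Centre of the film roll (18.5 mm above what it lies on).
- bulb: Dark red rubber pipette bulb, lying, 36 (x) x 72 (y, its long axis) x 36 mm high, rigid, 30 g; it acts as a block 34 x 70 x 37 mm and does not roll. Origin: centre of its underside, z up.
- divider_tray: Loose white divider tray, 104 (x) x 232 (y) mm, 220 g, lying right way up. Origin: centre of its underside, z up. Base plate 4 mm thick; two rails 4 mm thick along y, 76 mm apart inside, tops at 36 mm. The +y half is open (for the timer); the -y half holds a fixed closed compartment, y = -34 to -112 mm, top at 30 mm. It drops between the box walls with 4 mm to spare all round.
- tray_fin (a point): Middle of the top of the tray's central fin, 50 mm above the tray's origin. The fin is 8 mm thick (along the tray's y), 76 mm wide (along x) and stands across between the rails: grip the tray here, fingers on the fin's +y and -y faces.
- tray_compartment (a point): Middle of the floor of the tray's open compartment, at y = +60 mm, z = 4 mm in the tray frame. The compartment reaches from the fin (y = 4 mm) to the tray's end (y = 116 mm), 76 mm wide between the rails, which stand 32 mm above its floor.
- timer: White bench timer, a flat square block 66 x 66 mm, 18 mm high (20 with keys), 70 g. Origin: centre of its underside, z up; +x points to its screen edge, keys on the -x half. It starts in the cradle, where only its +y and -y faces can be gripped; between the tray's rails only its +x and -x faces can, so it must be put down on the bench in between and taken again across the other way.
- timer_screen_edge (a point): Middle of the timer's screen edge (33 mm from the timer's centre along its +x, 9 mm above its underside).
- cradle: Grey timer cradle fixed to the bench. Origin: centre of its underside, z up. Foot 86 (x) x 50 (y) x 12 mm; the timer lies on it, underside 12 mm above the bench, its x along the cradle's x. A cheek 6 mm thick, 64 mm wide, 38 mm high stands at each x end, 74 mm apart inside; open on the +y and -y sides, where the timer overhangs the foot by 8 mm.
- bottle: Bystander: standing laboratory bottle with orange cap, 69 mm in diameter, 135 mm high. Origin: centre of its underside. Further fixed clutter on the bench stands only beyond x = 0.70 m (up to 125 mm high) and to the right of y = -0.52 m.
- vial_a: Bystander: small glass vial, white cap, 23 mm in diameter, 44 mm high, standing close beside the film roll. Origin: centre of its underside.
- vial_b: Bystander: small glass vial, black cap, 23 mm in diameter, 44 mm high, standing close beside the rubber bulb. Origin: centre of its underside.

How it is judged:
On the way, in this order (a step that is already met when the one before it is completed fails the run):
1. the film roll and the rubber bulb lie in their recesses in the bottom of the box (horizontal distance between roll_center and roll_recess below 0.009 m and z of roll_center in the frame of kit_box between 0.0195 and 0.0275 m and angle between the y axis of roll and the x axis of kit_box, either way round below 0.12 rad and horizontal distance between bulb and bulb_recess below 0.009 m and z of bulb in the frame of kit_box between 0.001 and 0.009 m and angle between the y axis of bulb and the x axis of kit_box, either way round below 0.15 rad and angle between bulb's own z axis and vertical below 0.15 rad), for 0.2 s.
2. the divider tray lies flat on the ledges over them (all of step 1 and horizontal distance between divider_tray and kit_box below 0.008 m and z of divider_tray in the frame of kit_box between 0.044 and 0.05 m and angle between the y axis of divider_tray and the y axis of kit_box, either way round below 0.06 rad and angle between divider_tray's own z axis and vertical below 0.04 rad), for 0.2 s.
3. the timer lies in the tray's open compartment, face up, screen edge towards the fin (z of timer in the frame of divider_tray between 0.001 and 0.007 m and x of timer in the frame of divider_tray between -0.008 and 0.008 m and y of timer in the frame of divider_tray between 0.032 and 0.088 m and y of timer_screen_edge in the frame of divider_tray below 0.058 m and angle between the x axis of timer and the y axis of divider_tray, either way round below 0.15 rad and angle between timer's own z axis and vertical below 0.06 rad and horizontal distance between divider_tray and kit_box below 0.008 m and z of divider_tray in the frame of kit_box between 0.044 and 0.05 m and angle between the y axis of divider_tray and the y axis of kit_box, either way round below 0.06 rad and angle between divider_tray's own z axis and vertical below 0.04 rad), for 0.2 s.
At the end, for the whole second after the job is handed in: Roll and bulb lie on the floor of their recesses (centres within 9 mm, square); the tray lies level on the ledges (within 8 mm, height within 3 mm, either way round); the timer lies flat, face up in the open compartment (within 28 mm of its middle), screen edge to the fin; all at rest (all of step 1 and all of step 3 and linear speed of each of roll, bulb, divider_tray, timer below 0.02 m/s); the robot touches nothing.
It fails at once if the orange-capped bottle pushed more than 15 mm or tipped over (distance of bottle from where it was at the start of the episode above 0.015 m or angle between bottle's own z axis and vertical above 0.5 rad).
It fails at once if the white-capped vial pushed more than 15 mm or tipped over (distance of vial_a from where it was at the start of the episode above 0.015 m or angle between vial_a's own z axis and vertical above 0.5 rad).
It fails at once if the black-capped vial pushed more than 15 mm or tipped over (distance of vial_b from where it was at the start of the episode above 0.015 m or angle between vial_b's own z axis and vertical above 0.5 rad).
It fails at once if a thing dropped into the box or tray (over 0.45 m/s within its last 10 mm) ((z of roll_center in the frame of kit_box between -0.01 and 0.036 m and x of roll_center in the frame of kit_box between -0.05 and 0.05 m and y of roll_center in the frame of kit_box between -0.11 and 0.11 m and linear speed of roll above 0.45 m/s) or (z of bulb in the frame of kit_box between -0.01 and 0.017 m and x of bulb in the frame of kit_box between -0.05 and 0.05 m and y of bulb in the frame of kit_box between -0.11 and 0.11 m and linear speed of bulb above 0.45 m/s) or (z of divider_tray in the frame of kit_box between -0.01 and 0.057 m and x of divider_tray in the frame of kit_box between -0.03 and 0.03 m and y of divider_tray in the frame of kit_box between -0.03 and 0.03 m and linear speed of divider_tray above 0.45 m/s) or (z of timer in the frame of divider_tray between -0.01 and 0.014 m and x of timer in the frame of divider_tray between -0.035 and 0.035 m and y of timer in the frame of divider_tray between -0.115 and 0.115 m and linear speed of timer above 0.45 m/s)).
It also fails if it takes over 72 s, if anything falls off the work surface, if the arm or the gripper's body presses on something with over 40 N, if the wrist force passes 120 N, or if a joint passes its speed limit or range.

## Working session

There is one attempt and no reset: what is moved stays moved. The work goes in short steps, Python scripts to look and compute and a shell command to move; the robot and the scene stay as the last step left them, time stands still between calls to the robot, and variables do not carry over. Pictures are saved under pics/ and viewed, and the job is handed in when it is done.

```bash
ls -la; mkdir -p pics; python3 - <<'E'
from bench import *
import cv2
s=read_state()
for k,v in s.items(): print(k,v)
for n in("side","top"):
    print(n,get_calibration(n))
    cv2.imwrite(f"pics/{n}0.png",camera(n)[:,:,::-1])
E
```

```text
total 12
drwxr-xr-x  3 agent agent 4096 Dec  7 15:45 .
drwxr-xr-x 23 root  root  4096 Dec  7 15:45 ..
drwxr-xr-x  2 agent agent 4096 Dec  7 15:45 pics
time 0.0
joint_positions [-1.29160268  0.33288962 -0.06471142  1.46096688  0.02163772  1.34985297
 -0.08849545]
joint_vel [ 0.00078519  0.00059145 -0.00059697 -0.00102762  0.00165272 -0.00017131
 -0.00022841]
joint_torque [ 1.08379110e-03 -6.23261976e+01  2.51627492e-02 -3.89887011e+01
 -6.13957294e-02  4.00997372e-02  1.07792605e-04]
ee_pos [0.18566768 0.59638356 0.22173068]
eef_rot [ 0.10577952  0.69911509 -0.10678026  0.69903273]
ft_force [0.44110267 0.45863848 0.02706677]
torque [0.03887309 0.01199742 0.0407876 ]
width 0.08726161732315037
side {'fx': 472.2007196811356, 'fy': 472.2007196811356, 'cx': 316.41801745776684, 'cy': 240.61837585233872, 'k1': -0.06959534504203141, 'xyz': array([ 0.21719585, -0.80980409,  0.4108215 ]), 'attitude': array([ 0.5505368 , -0.10491431, -0.13850938,  0.81652763])}
top {'fx': 496.8561644416109, 'fy': 496.8561644416109, 'cx': 318.81365913565736, 'cy': 246.10897702905226, 'k1': -0.1124406235119373, 'xyz': array([0.45632847, 0.02541237, 1.30755388]), 'attitude': array([ 0.02278002, -0.01852798, -0.6992278 ,  0.71429565])}
```

View pics/top0.png

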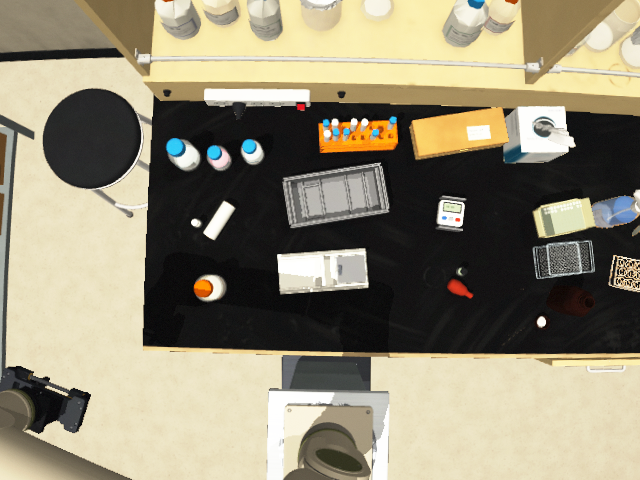

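View pics/side0.png

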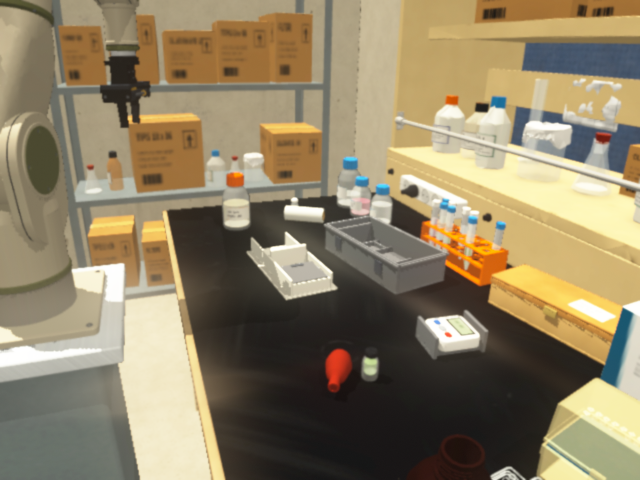

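Top view: box around (335,195), tray (323,271), roll (219,220) with vial_a (196,223), bulb (460,289) with vial_b (462,271), timer in cradle (451,212), bottle (210,288). I'll zoom in next.

```bash
cat > h.py <<'E'
from bench import *
import numpy as np, cv2
from scipy.spatial.transform import Rotation as R
C={}
def cal(n):
    if n not in C:C[n]=get_calibration(n)
    return C[n]
def ray(n,u,v):
    c=cal(n); K=np.array([[c['fx'],0,c['cx']],[0,c['fy'],c['cy']],[0,0,1.]])
    # distort: s_d = s(1+k1 r^2), opencv compatible
    p=cv2.undistortPointsIter(np.array([[[u,v]]],float),K,np.array([c['k1'],0,0,0.]),None,None,(3,100,1e-12))[0,0]
    d=R.from_quat(c['attitude']).apply([p[0],-p[1],-1.])
    return np.array(c['xyz']),d
def p2w(n,u,v,z):
    o,d=ray(n,u,v); return o+d*(z-o[2])/d[2]
def w2p(n,P):
    c=cal(n); q=R.from_quat(c['attitude']).inv().apply(np.atleast_2d(P)-c['xyz'])
    x=q[:,0]/-q[:,2]; y=-q[:,1]/-q[:,2]; f=1+c['k1']*(x*x+y*y)
    return np.c_[c['fx']*x*f+c['cx'],c['fy']*y*f+c['cy']]
def tri(pa,pb):
    o1,d1=ray('top',*pa);o2,d2=ray('side',*pb)
    A=np.c_[d1,-d2];t=np.linalg.lstsq(A,o2-o1,rcond=None)[0]
    a=o1+d1*t[0];b=o2+d2*t[1];return (a+b)/2,np.linalg.norm(a-b)
def crop(img,u0,v0,w,h,s,name):
    c=cv2.resize(img[v0:v0+h,u0:u0+w],None,fx=s,fy=s,interpolation=cv2.INTER_CUBIC)
    cv2.imwrite(name,c)
E
python3 - <<'E'
from h import *
t=cv2.imread('pics/top0.png')
crop(t,265,150,140,105,5.7,'pics/t_box.png')
crop(t,265,235,120,80,6.6,'pics/t_tray.png')
a=[t[190:250,180:250],t[260:310,180:250],t[185:240,420:490],t[255:310,435:505]]
a=[cv2.resize(x,(400,int(400*x.shape[0]/x.shape[1])),interpolation=cv2.INTER_CUBIC)[:300] for x in a]
a=[cv2.copyMakeBorder(x,0,300-x.shape[0],0,0,cv2.BORDER_CONSTANT) for x in a]
cv2.imwrite('pics/t_small.png',np.vstack([np.hstack(a[:2]),np.hstack(a[2:])]))
E
```

```text
(no output)
```

View pics/t_box.png

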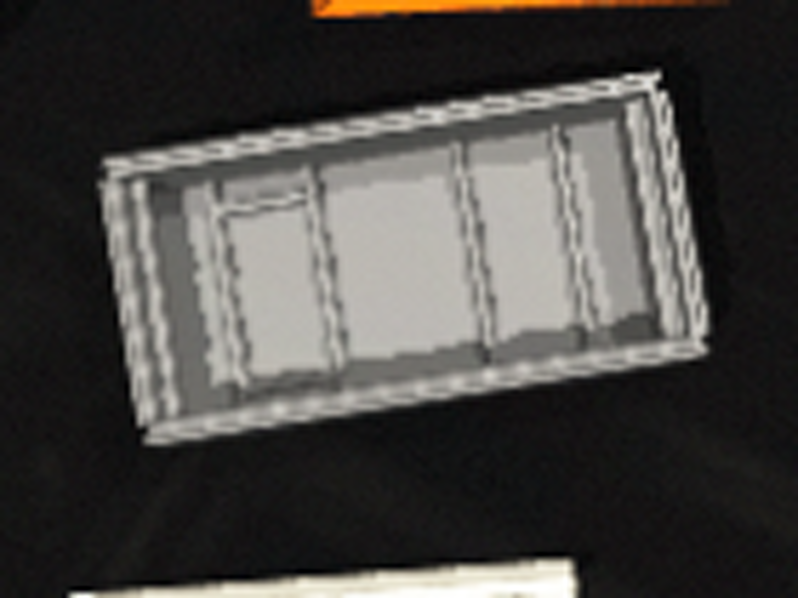

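View pics/t_tray.png

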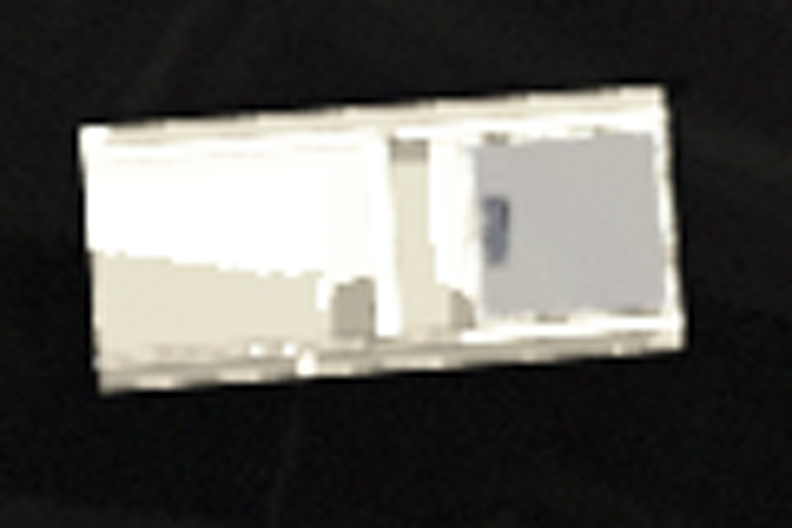

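View pics/t_small.png

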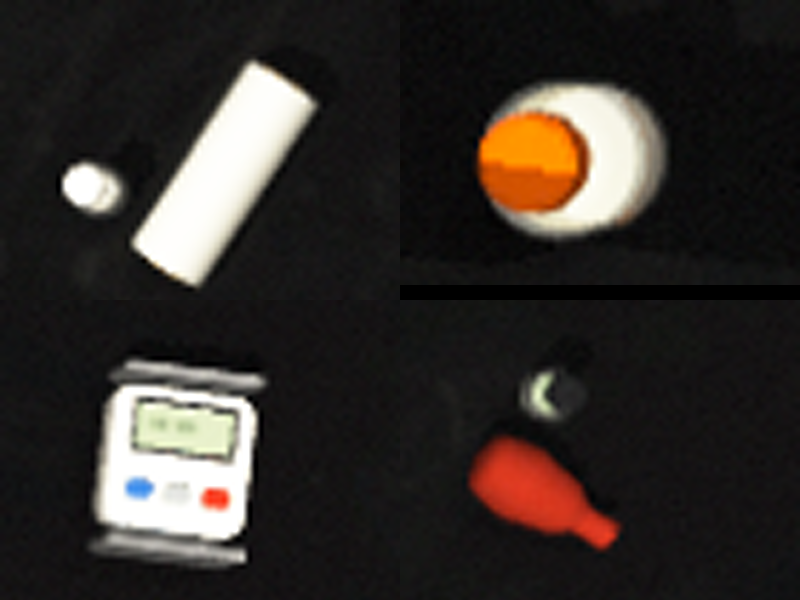

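```bash
python3 - <<'E'
from h import *
t=cv2.imread('pics/side0.png')
crop(t,310,205,145,95,5.5,'pics/s_box.png')
crop(t,240,225,105,78,7.5,'pics/s_tray.png')
a=[t[190:235,270:340],t[165:235,210:260],t[305:365,410:490],t[335:400,315:390]]
a=[cv2.resize(x,(400,int(400*x.shape[0]/x.shape[1])),interpolation=cv2.INTER_CUBIC)[:300] for x in a]
a=[cv2.copyMakeBorder(x,0,300-x.shape[0],0,0,cv2.BORDER_CONSTANT) for x in a]
cv2.imwrite('pics/s_small.png',np.vstack([np.hstack(a[:2]),np.hstack(a[2:])]))
E
```

```text
(no output)
```

View pics/s_box.png

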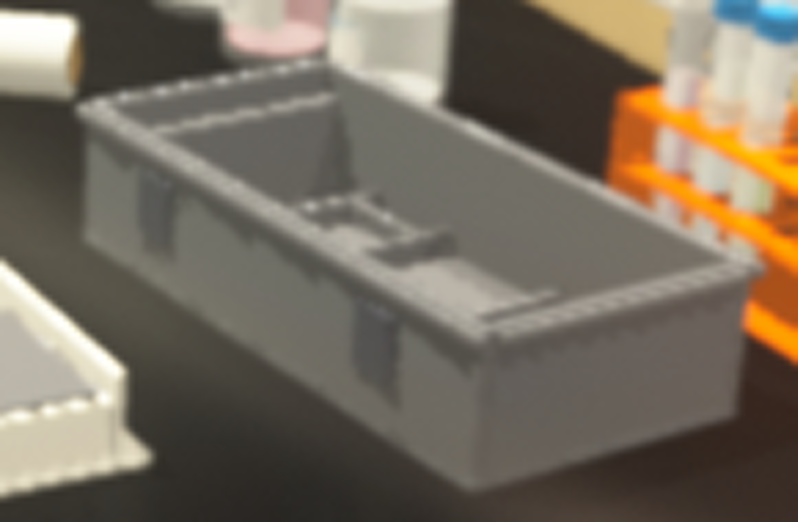

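View pics/s_tray.png

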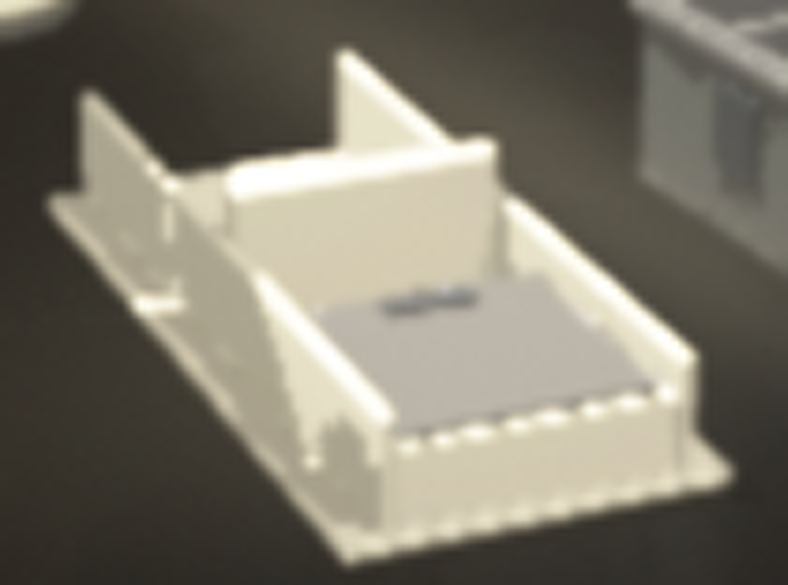

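View pics/s_small.png

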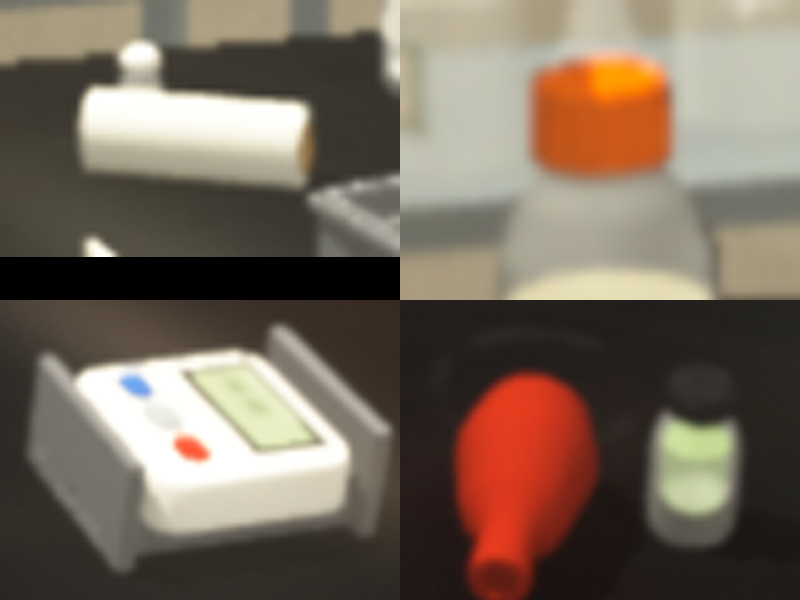

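```bash
cat > fit.py <<'E'
from h import *
from scipy.optimize import least_squares
def fit(obs,x0):
    # obs: list of (cam,(u,v),(X,Y,Z) local)
    def res(p):
        Rz=R.from_euler('z',p[2])
        return np.concatenate([(w2p(n,Rz.apply(P)+[p[0],p[1],0])[0]-uv) for n,uv,P in obs])
    r=least_squares(res,x0); return r.x,np.sqrt(np.mean(r.fun**2)),r.fun.round(1)
def cp(x,y,u0,v0,s): return np.array([u0+(x+.5)/s-.5,v0+(y+.5)/s-.5])
E
python3 - <<'E'
from fit import *
B=[(65,129),(65,-129),(-65,-129),(-65,129)]
bt=[(103,160),(658,75),(705,350),(148,440)]
bs=[(325,62),(762,268),(487,333),(80,105)]
ot=[('top',cp(*p,265,150,5.7),(b[0]/1e3,b[1]/1e3,.06)) for p,b in zip(bt,B)]
os_=[('side',cp(*p,310,205,5.5),(b[0]/1e3,b[1]/1e3,.06)) for p,b in zip(bs,B)]
for o in(ot,os_,ot+os_): print('box',*fit(o,[.6,0,0]))
B=[(52,116),(52,-116),(-52,-116),(-52,116)]
tt=[(80,128),(662,88),(685,350),(100,392)]
ot=[('top',cp(*p,265,235,6.6),(b[0]/1e3,b[1]/1e3,.003)) for p,b in zip(tt,B)]
os_=[('side',cp(*p,240,225,7.5),P) for p,P in [((50,200),(-.052,.116,.002)),((347,562),(-.052,-.116,0)),((735,472),(.052,-.116,.002))]]
for o in(ot,os_,ot+os_): print('tray',*fit(o,[.4,0,0]))
# segmentation for small ones
for n in('top','side'):
    im=cv2.imread(f'pics/{n}0.png').astype(int)
    b,g,r=im[...,0],im[...,1],im[...,2]
    red=((r>110)&(g<90)&(b<90)).astype(np.uint8)
    roi=np.zeros_like(red)
    if n=='top': roi[270:305,440:480]=1
    else: roi[335:400,315:360]=1
    m=red*roi; ys,xs=np.nonzero(m); pts=np.c_[xs,ys].astype(np.float32)
    print(n,'bulb',cv2.minAreaRect(pts),pts.mean(0),np.linalg.svd(pts-pts.mean(0),full_matrices=False)[2][0])
    if n=='top':
        for nm,(v0,v1,u0,u1) in dict(roll=(195,245,203,240),timer=(196,230,434,470),viala=(215,232,188,203)).items():
            m=np.zeros_like(red); w=(im.min(2)>110).astype(np.uint8)
            m[v0:v1,u0:u1]=w[v0:v1,u0:u1]; ys,xs=np.nonzero(m); pts=np.c_[xs,ys].astype(np.float32)
            print(nm,len(pts),cv2.minAreaRect(pts),pts.mean(0))
E
```

```text
box [ 0.66149214 -0.00566029  0.17962151] 1.1333845520768355 [-1.4 -0.3  1.2 -1.1  1.6  0.6 -1.4  0.8]
box [ 0.65848449 -0.00835294  0.18507341] 1.33061131597788 [ 0.9 -1.7  1.8 -0.7 -0.7  1.2 -2.  -0.8]
box [ 0.66048088 -0.00591665  0.18230237] 1.2968397780717322 [-1.3  0.2  1.2 -0.8  1.7  0.8 -1.3  1.3  1.4 -2.1  1.9 -1.2 -0.6  0.5
 -1.5 -1.3]
tray [0.46774275 0.02323398 0.09335577] 0.22143372637821934 [ 0.3  0.3  0.1  0.  -0.4 -0.2 -0.  -0.2]
tray [0.46747802 0.02337721 0.09483263] 0.08554276377917545 [-0.  -0.   0.  -0.1 -0.   0.2]
tray [0.46761404 0.02328736 0.09374759] 0.18240918846819001 [ 0.3  0.4  0.1  0.  -0.4 -0.1 -0.  -0.1  0.1 -0.   0.1 -0.1  0.   0.2]
top bulb ((459.50006103515625, 290.5000305175781), (25.45584487915039, 12.727920532226562), 45.0) [458.74796 288.54877] [0.86663735 0.49893862]
roll 548 ((218.61734008789062, 220.03970336914062), (13.939529418945312, 39.41522216796875), 32.7352294921875) [218.65875 219.9489 ]
timer 695 ((450.39605712890625, 212.53961181640625), (26.368486404418945, 32.6372184753418), 5.710592269897461) [450.39136 212.92087]
viala 61 ((195.50001525878906, 222.50003051757812), (9.391485214233398, 6.708203315734863), 26.56505012512207) [195.44263 222.44263]
side bulb ((338.0, 370.0), (42.0, 24.0), 90.0) [337.26093 366.44263] [-0.21613765  0.9763629 ]
```

```bash
python3 - <<'E'
from fit import *
B=[(1,1),(1,-1),(-1,-1),(-1,1)]
bt=[(103,160),(658,75),(705,350),(148,440)]
bs=[(325,62),(762,268),(487,333),(80,105)]
def run(hx,hy,z,which):
    o=[]
    if 't' in which:o+=[('top',cp(*p,265,150,5.7),(b[0]*hx,b[1]*hy,z)) for p,b in zip(bt,B)]
    if 's' in which:o+=[('side',cp(*p,310,205,5.5),(b[0]*hx,b[1]*hy,z)) for p,b in zip(bs,B)]
    return fit(o,[.6,0,0.18])
for hx,hy in((.061,.125),(.063,.127),(.062,.126),(.065,.125)):
  for w in('t','s','ts'):
    print(hx,hy,w,*run(hx,hy,.06,w))
# overlay check
p=run(.062,.126,.06,'ts')[0]
def W(P): return R.from_euler('z',p[2]).apply(P)+[p[0],p[1],0]
for n in('top','side'):
    im=cv2.imread(f'pics/{n}0.png'); s=5
    u0,v0,w,h=(270,150,135,90) if n=='top' else (310,205,145,95)
    im=cv2.resize(im[v0:v0+h,u0:u0+w],None,fx=s,fy=s,interpolation=cv2.INTER_CUBIC)
    def L(hx,hy,z,col,cy=0):
        q=w2p(n,W([(a*hx,cy+b*hy,z) for a,b in B])); q=((q+.5-[u0,v0])*s-.5).round().astype(int)
        cv2.polylines(im,[q],True,col,1)
    L(.061,.125,.06,(0,255,0));L(.056,.120,.06,(255,255,0));L(.061,.125,0,(0,0,255));L(.056,.021,.015,(255,0,255),-.058);L(.040,.021,.015,(255,0,255),.058);L(.056,.110,.047,(0,128,255))
    cv2.imwrite(f'pics/ov_box_{n}.png',im)
E
```

```text
0.061 0.125 t [ 0.66137168 -0.00564223  0.1795327 ] 0.6308841655464678 [ 0.4  1.  -0.1  0.7 -0.2 -0.7 -0.1 -1. ]
0.061 0.125 s [ 0.65700744 -0.01172638  0.19198411] 0.43351277858493664 [ 0.2 -0.4 -0.6 -0.4  0.3  0.8  0.2  0.1]
0.061 0.125 ts [ 0.660326   -0.00666063  0.18607569] 0.8771315087092982 [ 0.7  1.8  0.1  0.8  0.3 -0.6  0.5 -0.3  0.9 -1.2 -0.8 -1.5  0.1 -0.6
  1.  -0.9]
0.063 0.127 t [ 0.66143071 -0.0056512   0.17957789] 0.47918806701578687 [-0.5  0.3  0.6 -0.2  0.7 -0.1 -0.8 -0.1]
0.063 0.127 s [ 0.65773142 -0.01006693  0.18840944] 0.7129910146815169 [ 0.6 -1.   0.6 -0.5 -0.2  1.  -0.9 -0.4]
0.063 0.127 ts [ 0.66040019 -0.00629492  0.18413686] 0.809802986637319 [-0.3  1.   0.7 -0.   1.   0.1 -0.4  0.5  1.1 -1.7  0.5 -1.4 -0.3 -0.1
 -0.3 -1.1]
0.062 0.126 t [ 0.6614009  -0.0056467   0.17955551] 0.4010759284141104 [-0.   0.7  0.3  0.2  0.2 -0.4 -0.5 -0.5]
0.062 0.126 s [ 0.65736577 -0.01090351  0.19016605] 0.4795900118904615 [ 0.4 -0.7 -0.  -0.5  0.   0.9 -0.4 -0.1]
0.062 0.126 ts [ 0.66036228 -0.00647935  0.18509291] 0.7550684392473795 [ 0.2  1.4  0.4  0.4  0.6 -0.2  0.   0.1  1.  -1.4 -0.2 -1.4 -0.1 -0.3
  0.3 -1. ]
0.065 0.125 t [ 0.66144441 -0.00563443  0.17948632] 0.5231916901895978 [ 0.2 -0.6 -0.3 -0.9  0.   0.8  0.1  0.5]
0.065 0.125 s [ 0.65787231 -0.01052482  0.20188475] 1.0319704432798202 [ 1.1 -0.9  1.1 -1.3 -0.6  0.9 -1.5  0.4]
0.065 0.125 ts [ 0.6606107  -0.00648499  0.19077998] 1.065695412661292 [ 0.3  0.4 -0.4 -1.   0.5  0.6  0.8  1.4  2.1 -1.5  0.8 -2.  -1.2 -0.2
 -0.7 -0.6]
```

View pics/ov_box_top.png

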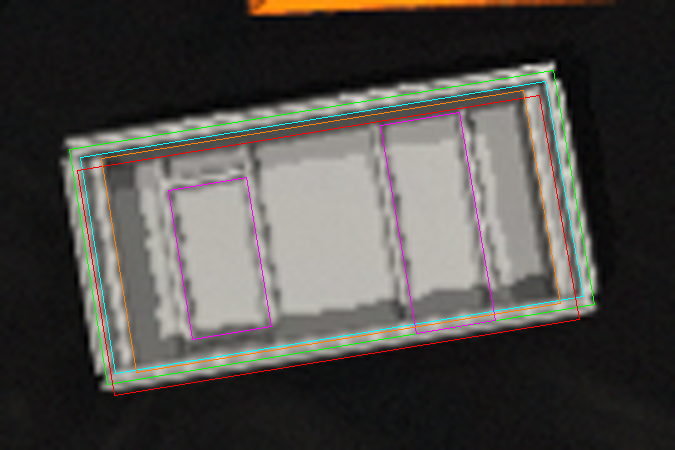

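View pics/ov_box_side.png

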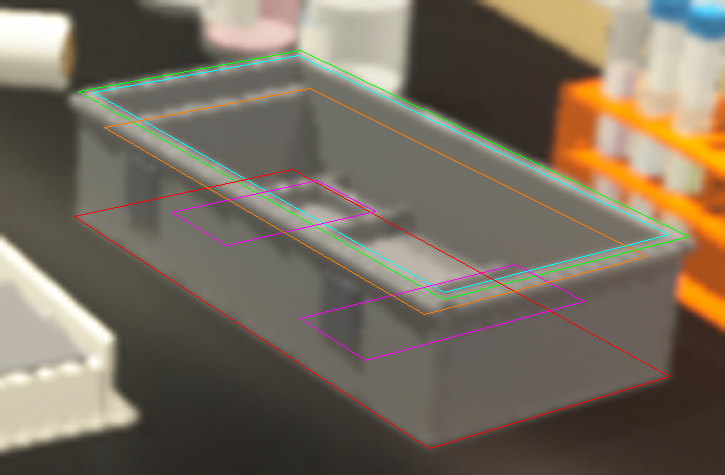

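```bash
python3 - <<'E'
from fit import *
B=[(1,1),(1,-1),(-1,-1),(-1,1)]
bt=[(103,160),(658,75),(705,350),(148,440)]
bs=[(325,62),(762,268),(487,333),(80,105)]
bb=[((472,490),(-.061,-.125,0)),((738,415),(.061,-.125,0)),((85,240),(-.061,.125,0))]
o=[('side',cp(*p,310,205,5.5),P) for p,P in bb]
print('bottom only',*fit(o,[.66,0,.18]))
# joint, with free flange half dims & height
obs=[('top',cp(*p,265,150,5.7),b) for p,b in zip(bt,B)]+[('side',cp(*p,310,205,5.5),b) for p,b in zip(bs,B)]
def res(q):
    Rz=R.from_euler('z',q[2]);f=lambda n,P:w2p(n,Rz.apply(P)+[q[0],q[1],0])[0]
    return np.concatenate([f(n,(b[0]*q[3],b[1]*q[4],q[5]))-uv for n,uv,b in obs]+[f(n,P)-uv for n,uv,P in o])
r=least_squares(res,[.66,0,.18,.062,.126,.06]);print(r.x,r.fun.round(1))
# rib top lines in top view: picks in t_box crop of rib top-left/bottom ends
for p in [(210,195),(240,375),(312,180),(340,365),(457,150),(487,350),(557,130),(592,335)]:
    w=p2w('top',*cp(*p,265,150,5.7),.015)
    q=R.from_euler('z',-.1815).apply(w-[.6605,-.0058,0]); print(p,q.round(4))
E
```

```text
bottom only [ 0.66119649 -0.00669861  0.18044986] 0.28440558374553004 [ 0.1  0.4  0.  -0.1 -0.1 -0.5]
[ 0.6611834  -0.00567704  0.18527631  0.06244446  0.12608922  0.05741242] [-0.1  1.1 -0.   0.1  0.3 -0.3 -0.2  0.1  1.2 -0.6 -0.  -0.4 -0.2  0.8
  0.3 -0.   0.1  0.2 -0.2 -0.5 -0.4 -0.6]
(210, 195) [0.0501 0.0814 0.015 ]
(240, 375) [-0.0348  0.0808  0.015 ]
(312, 180) [0.0494 0.0338 0.015 ]
(340, 365) [-0.0375  0.0348  0.015 ]
(457, 150) [ 0.0526 -0.0346  0.015 ]
(487, 350) [-0.0415 -0.033   0.015 ]
(557, 130) [ 0.0545 -0.0819  0.015 ]
(592, 335) [-0.0423 -0.0818  0.015 ]
```

```bash
python3 - <<'E'
from fit import *
cs=[p2w('top',*cp(*p,180,190,5.714),.0185) for p in [(250,62),(317,103),(195,286),(132,243)]]
print('roll ctr picks',np.mean(cs,0)); d=(cs[0]+cs[1]-cs[2]-cs[3])/2; print('len',np.linalg.norm(d),'axis ang',np.arctan2(d[1],d[0]))
print('roll seg',p2w('top',218.6,220,.0185))
im=cv2.imread('pics/top0.png').astype(int)
def seg(mask,z):
    ys,xs=np.nonzero(mask); return np.array([p2w('top',x,y,z) for x,y in zip(xs,ys)])
m=np.zeros(im.shape[:2],bool); m[195:245,203:240]=im.min(2)[195:245,203:240]>100
P=seg(m,.0185)[:,:2]; v=np.linalg.svd(P-P.mean(0),full_matrices=False)[2][0]; print('roll pca',P.mean(0),np.arctan2(v[1],v[0]))
m=np.zeros(im.shape[:2],bool); a=im[270:305,440:480]; m[270:305,440:480]=(a[...,2]-a[...,1]>45)
P=seg(m,.018)[:,:2]; c=P.mean(0); v=np.linalg.svd(P-c,full_matrices=False)[2][0]
t=(P-c)@v; n=(P-c)@[-v[1],v[0]]; print('bulb',len(P),c,v,np.arctan2(v[1],v[0]),t.min(),t.max(),n.min(),n.max())
for lo in np.arange(-.04,.05,.006):
    k=(t>=lo)&(t<lo+.006)
    if k.any(): print(round(lo,3),n[k].min().round(4),n[k].max().round(4))
# timer
m=np.zeros(im.shape[:2],bool); m[199:226,434:470]=1
print('timer corners', [p2w('top',*cp(*p,420,185,5.714),.03).round(4) for p in [(108,88),(258,105),(240,240),(95,225)]])
print('cheeks',[p2w('top',*cp(*p,420,185,5.714),.038).round(4) for p in [(125,62),(265,80),(90,240),(245,255)]])
print('va tri',tri(cp(80,185,180,190,5.714),cp(140,48,270,190,5.714)))
print('vb tri',tri(cp(170,93,435,255,5.714),cp(300,75,315,335,5.333)))
E
```

```text
roll ctr picks [0.59486696 0.29800383 0.0185    ]
len 0.09998320281571471 axis ang -0.5546521585719841
roll seg [0.59466109 0.29823219 0.0185    ]
roll pca [0.59470509 0.29806778] 2.598135558759808
bulb 274 [ 0.42912137 -0.33272488] [0.4905886  0.87139132] 1.0580312356026036 -0.041027116273552454 0.03222064935442155 -0.017179678128641802 0.017419616320224793
-0.04 -0.0062 0.0078
-0.034 -0.0057 0.0069
-0.028 -0.0067 0.0073
-0.022 -0.0108 0.0104
-0.016 -0.0139 0.0131
-0.01 -0.0149 0.0135
-0.004 -0.0153 0.0152
0.002 -0.0163 0.0166
0.008 -0.0172 0.017
0.014 -0.0168 0.0174
0.02 -0.015 0.0142
0.026 -0.0123 0.0124
0.032 -0.0002 -0.0002
timer corners [array([ 0.658 , -0.2754,  0.03  ]), array([ 0.6519, -0.3449,  0.03  ]), array([ 0.5897, -0.3365,  0.03  ]), array([ 0.595 , -0.2696,  0.03  ])]
cheeks [array([ 0.6688, -0.2813,  0.038 ]), array([ 0.6623, -0.3459,  0.038 ]), array([ 0.5873, -0.2655,  0.038 ]), array([ 0.5821, -0.3366,  0.038 ])]
va tri (array([0.58548211, 0.35809045, 0.04344396]), np.float64(0.00047825971203392626))
vb tri (array([ 0.4737707 , -0.33974897,  0.04468389]), np.float64(0.0016440552636744902))
```

```bash
cat >> h.py <<'E'
def now():
    s=read_state(); r=R.from_quat(s['eef_rot']).as_matrix(); 
    return s,s['ee_pos'],r
def to(x,y,z,jaw,level=True):
    """shares for a move from the measured pose to target; jaw angle taken mod pi, tool straight down"""
    s,p,r=now(); yaw=np.arctan2(r[1,1],r[0,1]); d=(jaw-yaw+np.pi/2)%np.pi-np.pi/2
    a=yaw+d; T=np.c_[[0,0,-1],[np.cos(a),np.sin(a),0],[np.sin(a),-np.cos(a),0]]
    T[:,2]=np.cross(T[:,0],T[:,1])
    rv=R.from_matrix(T@r.T).as_rotvec()
    print('t',round(s['time'],2),'p',p.round(4),'yaw',round(yaw,3),'tilt',r[:2,0].round(4),'q',s['joint_positions'].round(2),'w',round(s['width'],4),'F',s['ft_force'].round(1))
    print('  d mm',((np.array([x,y,z])-p)*1e3).round(1),'shares',((np.array([x,y,z])-p)/.12).round(3),'turn',(rv/2/np.pi).round(4), 'deg',np.degrees(d).round(1))
E
python3 - <<'E'
from h import *
to(.5948,.2981,.2,1.023)
to(.5948,.2981,.013,1.023+np.pi)
b=np.array([.661,-.0058]);c,s=np.cos(.181),np.sin(.181)
L=lambda x,y:b+[c*x-s*y,s*x+c*y]
print('roll rec',L(0,-.058),'bulb rec',L(0,.058),'bulb tcp',L(-.01,.058))
v=np.array([np.cos(1.058),np.sin(1.058)]);print('bulb grasp',np.array([.4270,-.3366])-.01*v)
print('timer in tray',L(0,.062))
print('bottle', p2w('top',205,288,.135),p2w('top',210,288,.06))
E
```

```text
t 0.1 p [0.1857 0.5964 0.2218] yaw 1.269 tilt [-0.0003 -0.0012] q [-1.29  0.33 -0.06  1.46  0.02  1.35 -0.09] w 0.0871 F [ 0.7 -0.6  0.5]
  d mm [ 409.1 -298.3  -21.8] shares [ 3.409 -2.486 -0.182] turn [ 0.0002 -0.0001 -0.0392] deg -14.1
t 0.1 p [0.1857 0.5964 0.2218] yaw 1.269 tilt [-0.0003 -0.0012] q [-1.29  0.33 -0.06  1.46  0.02  1.35 -0.09] w 0.0871 F [ 0.7 -0.6  0.5]
  d mm [ 409.1 -298.3 -208.8] shares [ 3.409 -2.486 -1.74 ] turn [ 0.0002 -0.0001 -0.0392] deg -14.1
roll rec [ 0.67144077 -0.06285252] bulb rec [0.65055923 0.05125252] bulb tcp [0.64072259 0.04945239]
bulb grasp [ 0.42209384 -0.34531376]
timer in tray [0.64983917 0.05518718]
bottle [0.41964033 0.30090192 0.135     ] [0.41762493 0.30575365 0.06      ]
```

```bash

python3 -m inch '[[[0.85,-0.62,0,0,0,-0.02,0.3],[0.85,-0.62,0,0,0,-0.039,0.3],[0.85,-0.62,0,0,0,-0.039,0.3]]]' 
python3 -m inch '[[[0.85,-0.62,0,0,0,0,0.3],[0.85,-0.62,0,0,0,0,0.3],[0.85,-0.62,0,0,0,0,0.3]]]' 
python3 -m inch '[[[0.85,-0.62,0,0,0,0,0.3],[0.85,-0.62,0,0,0,0,0.3],[0.85,-0.62,0,0,0,0,0.3]]]' 
python3 -m inch '[[[0.85,-0.62,-0.3,0,0,0,0.3],[0.85,-0.62,-0.5,0,0,0,0.3],[0.85,-0.62,-0.6,0,0,0,0.3],[0.85,-0.62,-0.6,0,0,0,0.3],[0.85,-0.62,-0.6,0,0,0,0.3]]]' 
python3 -c "
from h import *
to(.5948,.2981,.013,1.023)"
```

```text
time: 0.4
ee_pos: [0.2919, 0.5192, 0.2223]
eef_rot: [0.194, 0.679, -0.194, 0.681]
ft_force: [-0.5, -0.2, 0.1]
width: 0.0702
time: 0.7
ee_pos: [0.3937, 0.4442, 0.2224]
eef_rot: [0.192, 0.68, -0.193, 0.681]
ft_force: [-0.7, -0.0, -0.3]
width: 0.0619
time: 1.0
ee_pos: [0.4953, 0.3694, 0.2223]
eef_rot: [0.192, 0.68, -0.193, 0.681]
ft_force: [-0.3, -0.2, 0.3]
width: 0.0611
time: 1.5
ee_pos: [0.5936, 0.2981, 0.1491]
eef_rot: [0.191, 0.681, -0.192, 0.68]
ft_force: [-0.9, 1.0, 0.7]
width: 0.0611
t 1.5 p [0.5936 0.2981 0.1491] yaw 1.022 tilt [-0.0022 -0.0014] q [-0.7   0.47  0.22  1.45 -0.1   1.24  0.56] w 0.0611 F [-0.9  1.   0.7]
  d mm [   1.2   -0.  -136.1] shares [ 0.01  -0.    -1.134] turn [ 0.0002 -0.0003  0.0001] deg 0.0
```

```bash

python3 -m inch '[[[0.01,0,-0.4,0,0,0,0.3],[0.01,0,-0.8,0,0,0,0.3],[0.01,0,-0.8,0,0,0,0.3]]]' 
python3 - <<'E'
from h import *
cv2.imwrite('pics/t1.png',cv2.resize(camera('top')[185:245,175:255,::-1],None,fx=5,fy=5,interpolation=cv2.INTER_CUBIC))
cv2.imwrite('pics/s1.png',cv2.resize(camera('side')[120:240,240:360,::-1],None,fx=5,fy=5,interpolation=cv2.INTER_CUBIC))
to(.5948,.2981,.013,1.023)
E
```

```text
time: 1.8
ee_pos: [0.5903, 0.2991, 0.049]
eef_rot: [0.188, 0.684, -0.192, 0.678]
ft_force: [-1.5, 0.9, -0.4]
width: 0.0611
t 1.9 p [0.5945 0.3005 0.056 ] yaw 1.026 tilt [-0.0001  0.0006] q [-0.69  0.55  0.2   1.53 -0.12  1.07  0.57] w 0.0611 F [ 0.1 -0.1  0.2]
  d mm [  0.3  -2.4 -43. ] shares [ 0.002 -0.02  -0.358] turn [-0.0001 -0.     -0.0004] deg -0.1
```

View pics/s1.png

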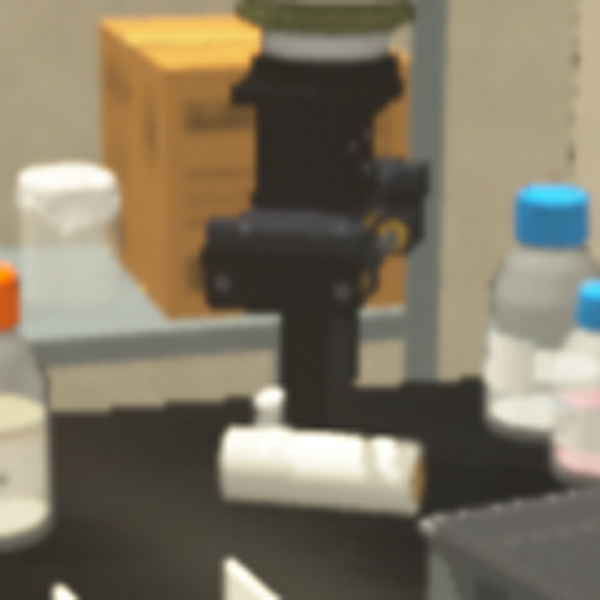

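View pics/t1.png

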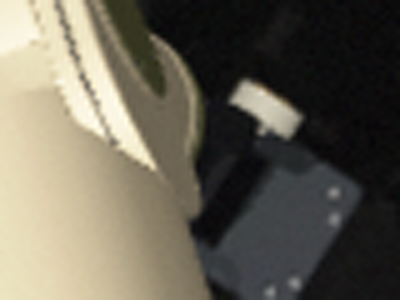

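Side view shows the fingers centred above the roll at about (320,400). I'll descend and close.

```bash

python3 -m inch '[[[0,-0.01,-0.2,0,0,0,0.3],[0,-0.01,-0.35,0,0,0,0.3],[0,-0.01,-0.35,0,0,0,0.3],[0,-0.01,-0.35,0,0,0,0.3]]]' 25
python3 -c "
from h import *
to(.5948,.2981,.013,1.023)"
```

```text
time: 2.3
ee_pos: [0.5963, 0.2992, 0.0157]
eef_rot: [0.192, 0.68, -0.19, 0.682]
ft_force: [0.6, -0.3, 0.6]
width: 0.0609
t 2.3 p [0.5963 0.2992 0.0157] yaw 1.024 tilt [0.003  0.0021] q [-0.68  0.6   0.2   1.55 -0.13  1.    0.58] w 0.0609 F [ 0.6 -0.3  0.6]
  d mm [-1.5 -1.1 -2.7] shares [-0.012 -0.009 -0.022] turn [-0.0003  0.0005 -0.0002] deg -0.1
```

```bash

python3 -m inch '[[[0,-0.005,-0.015,0,0,0,0.3],[0,-0.005,-0.015,0,0,0,0.8],[0,-0.005,-0.015,0,0,0,1],[0,-0.005,-0.015,0,0,0,1],[0,-0.005,-0.015,0,0,0,1],[0,-0.005,-0.015,0,0,0,1]]]' 25
python3 -c "
from h import *
to(.5948,.2981,.013,1.023)"
```

```text
time: 2.9
ee_pos: [0.595, 0.2974, 0.0109]
eef_rot: [0.191, 0.681, -0.191, 0.681]
ft_force: [-1.1, -0.1, 1.3]
width: 0.0365
t 2.9 p [0.595  0.2974 0.0109] yaw 1.024 tilt [0.0001 0.0001] q [-0.68  0.6   0.2   1.56 -0.13  0.99  0.58] w 0.0365 F [-1.1 -0.1  1.3]
  d mm [-0.2  0.7  2.1] shares [-0.002  0.006  0.018] turn [-0.      0.     -0.0001] deg -0.1
```

```bash

python3 -m inch '[[[0,0,0.3,0,0,0,1],[0,0,0.7,0,0,0,1],[0,0,1,0,0,0,1],[0,0,1,0,0,0,1]]]' 25
python3 -c "
from h import *
to(.6714,-.0629,.12,1.752)"
```

```text
time: 3.3
ee_pos: [0.5978, 0.2986, 0.137]
eef_rot: [0.193, 0.679, -0.189, 0.683]
ft_force: [0.3, 0.2, -1.0]
width: 0.0366
t 3.3 p [0.5978 0.2986 0.137 ] yaw 1.024 tilt [0.0079 0.0048] q [-0.69  0.48  0.22  1.46 -0.11  1.21  0.57] w 0.0366 F [ 0.3  0.2 -1. ]
  d mm [  73.6 -361.5  -17. ] shares [ 0.614 -3.013 -0.142] turn [-0.0012  0.0009  0.1159] deg 41.7
```

```bash

python3 -m inch '[[[0.2,-0.4,0,0,0,0.024,1],[0.2,-0.8,0,0,0,0.048,1],[0.2,-1,0,0,0,0.06,1]]]' 25
python3 -m inch '[[[0.2,-0.4,0,0,0,0.024,1],[0.2,-0.8,0,0,0,0.048,1],[0.2,-1,0,0,0,0.056,1]]]' 25
python3 -m inch '[[[0.22,-0.4,0,0,0,0,1],[0.22,-0.8,0,0,0,0,1],[0.22,-1,0,0,0,0,1],[0.22,-1,0,0,0,0,1],[0.22,-1,0,0,0,0,1]]]' 25
python3 - <<'E'
from h import *
cv2.imwrite('pics/t2.png',cv2.resize(camera('top')[90:290,260:460,::-1],None,fx=3,fy=3,interpolation=cv2.INTER_CUBIC))
cv2.imwrite('pics/s2.png',cv2.resize(camera('side')[100:300,300:500,::-1],None,fx=3,fy=3,interpolation=cv2.INTER_CUBIC))
to(.6714,-.0629,.12,1.752)
E
```

```text
time: 3.6
ee_pos: [0.6196, 0.1715, 0.13]
eef_rot: [0.059, 0.705, -0.061, 0.705]
ft_force: [0.0, 0.1, -0.9]
width: 0.0365
time: 3.9
ee_pos: [0.643, 0.0515, 0.1299]
eef_rot: [-0.065, 0.705, 0.064, 0.704]
ft_force: [0.3, -0.5, -0.8]
width: 0.0365
time: 4.4
ee_pos: [0.669, -0.0629, 0.1299]
eef_rot: [-0.064, 0.705, 0.064, 0.704]
ft_force: [0.1, 0.4, -0.8]
width: 0.0363
t 4.5 p [ 0.6693 -0.0606  0.1302] yaw 1.755 tilt [-0.0007  0.0012] q [-0.13  0.5   0.21  1.45 -0.11  1.21  1.85] w 0.0361 F [ 0.   0.4 -0.5]
  d mm [  2.1  -2.3 -10.2] shares [ 0.018 -0.019 -0.085] turn [-0.0002 -0.0001 -0.0005] deg -0.2
```

View pics/s2.png

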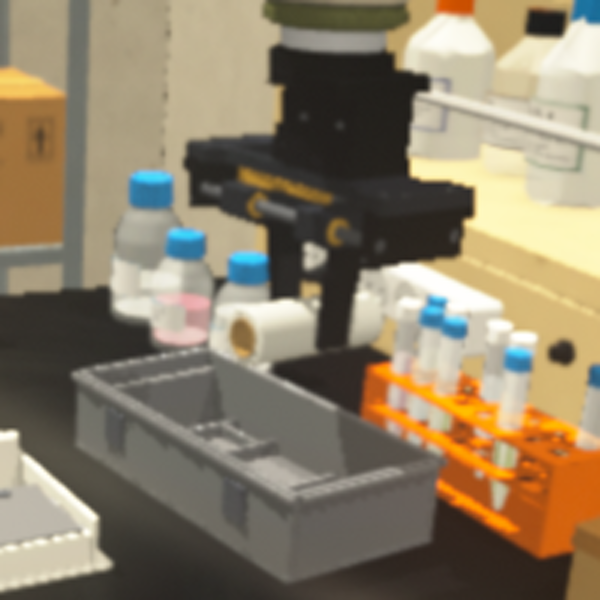

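View pics/t2.png

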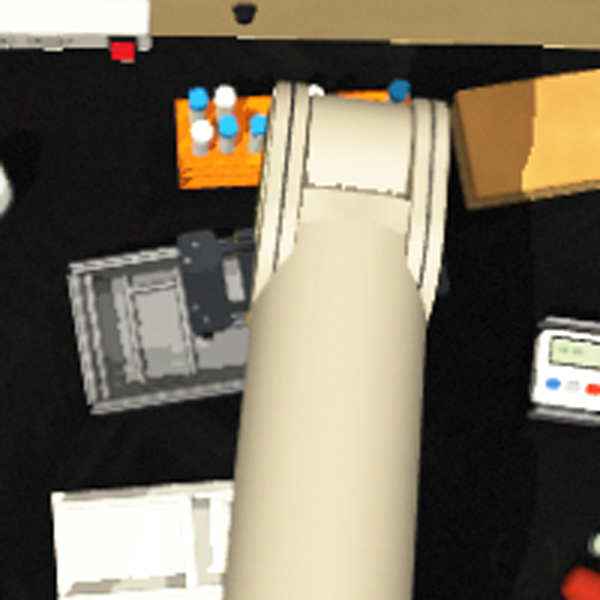

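```bash
python3 - <<'E'
from h import *
p=np.array([.6693,-.0606,.1378]);d=np.array([np.cos(.184),np.sin(.184),0])
print(w2p('side',[p-.0515*d,p+.0515*d]), 'seen', 300+243/3,100+335/3)
im=cv2.imread('pics/s2.png');cv2.imwrite('pics/s2z.png',cv2.resize(im[270:400,190:420],None,fx=3.4,fy=3.4))
E
```

```text
[[380.68949793 211.5315257 ]
 [422.26232538 204.03397524]] seen 381.0 211.66666666666669
```

View pics/s2z.png

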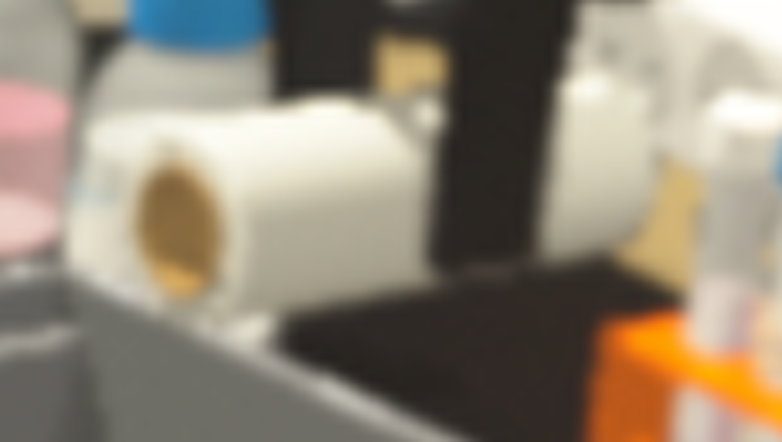

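```bash

python3 -m inch '[[[0.018,-0.019,-0.2,0,0,0,1],[0.018,-0.019,-0.42,0,0,0,1],[0.018,-0.019,-0.42,0,0,0,1],[0.018,-0.019,-0.42,0,0,0,1],[0.018,-0.019,-0.42,0,0,0,1]]]' 25
python3 -c "
from h import *
to(.6714,-.0629,.0175,1.752)"
```

```text
time: 5.0
ee_pos: [0.6725, -0.0642, 0.0821]
eef_rot: [-0.065, 0.703, 0.065, 0.705]
ft_force: [0.8, 0.0, -1.4]
width: 0.0361
t 5.0 p [ 0.6725 -0.0642  0.0821] yaw 1.754 tilt [0.0021 0.0002] q [-0.12  0.54  0.2   1.48 -0.12  1.12  1.86] w 0.0361 F [ 0.8  0.  -1.4]
  d mm [ -1.1   1.3 -64.6] shares [-0.009  0.011 -0.538] turn [-0.      0.0003 -0.0003] deg -0.1
```

```bash

python3 -m inch '[[[0,0.005,-0.1,0,0,0,1],[0,0.005,-0.2,0,0,0,1],[0,0.005,-0.3,0,0,0,1],[0,0.005,-0.4,0,0,0,1],[0,0.005,-0.45,0,0,0,1],[0,0.005,-0.45,0,0,0,1]]]' 25
python3 -c "
from h import *
to(.6714,-.0629,.0175,1.752)"
```

```text
time: 5.6
ee_pos: [0.6707, -0.0643, 0.0248]
eef_rot: [-0.064, 0.705, 0.064, 0.703]
ft_force: [-0.1, -0.3, -0.6]
width: 0.0365
t 5.6 p [ 0.6707 -0.0643  0.0248] yaw 1.753 tilt [-0.0023  0.0001] q [-0.11  0.6   0.19  1.52 -0.13  1.03  1.87] w 0.0365 F [-0.1 -0.3 -0.6]
  d mm [ 0.7  1.4 -7.3] shares [ 0.006  0.012 -0.061] turn [-0.     -0.0004 -0.0001] deg -0.0
```

```bash

python3 -m inch '[[[0.004,0.006,-0.03,0,0,0,1],[0.004,0.006,-0.055,0,0,0,1],[0.004,0.006,-0.055,0,0,0,1]]]' 25
python3 -c "
from h import *
to(.6714,-.0629,.0175,1.752)"
python3 -m inch '[[[0,0,0,0,0,0,1],[0,0,0,0,0,0,1]]]' 25
```

```text
time: 5.9
ee_pos: [0.672, -0.0635, 0.0196]
eef_rot: [-0.064, 0.704, 0.064, 0.704]
ft_force: [0.3, -0.2, -0.6]
width: 0.0362
t 5.9 p [ 0.672  -0.0635  0.0196] yaw 1.753 tilt [-0.0002  0.0001] q [-0.11  0.61  0.19  1.52 -0.13  1.02  1.87] w 0.0362 F [ 0.3 -0.2 -0.6]
  d mm [-0.6  0.6 -2.1] shares [-0.005  0.005 -0.018] turn [-0.     -0.     -0.0001] deg -0.1
time: 6.1
ee_pos: [0.6722, -0.0636, 0.0201]
eef_rot: [-0.064, 0.704, 0.064, 0.704]
ft_force: [0.0, -0.5, -1.3]
width: 0.0363
```

```bash

python3 -m inch '[[[0,0.003,-0.012,0,0,0,1],[0,0.003,-0.023,0,0,0,1],[0,0.003,-0.023,0,0,0,1],[0,0.003,-0.023,0,0,0,1]]]' 25
python3 -m inch '[[[0,0,-0.004,0,0,0,1],[0,0,-0.008,0,0,0,1],[0,0,-0.008,0,0,0,1]]]' 25
```

```text
time: 6.5
ee_pos: [0.672, -0.0632, 0.0169]
eef_rot: [-0.064, 0.704, 0.064, 0.704]
ft_force: [0.5, -0.4, -0.9]
width: 0.036
time: 6.8
ee_pos: [0.672, -0.0632, 0.016]
eef_rot: [-0.064, 0.704, 0.064, 0.704]
ft_force: [-0.7, -0.0, -0.4]
width: 0.0365
```

```bash

python3 -m inch '[[[0,0,0,0,0,0,0.55],[0,0,0,0,0,0,0.45],[0,0,0,0,0,0,0.45],[0,0,0,0,0,0,0.45]]]' 25
python3 -m inch '[[[0,0,0.3,0,0,0,0.45],[0,0,0.7,0,0,0,0.45],[0,0,1,0,0,0,0.45]]]'
python3 -c "
from h import *
to(.4221,-.3453,.14,-.513)"
```

```text
time: 7.2
ee_pos: [0.6721, -0.0633, 0.0162]
eef_rot: [-0.064, 0.704, 0.064, 0.704]
ft_force: [-0.1, 0.2, -0.4]
width: 0.0472
time: 7.5
ee_pos: [0.6725, -0.0634, 0.1388]
eef_rot: [-0.064, 0.704, 0.064, 0.705]
ft_force: [0.8, 0.3, 0.6]
width: 0.0477
t 7.5 p [ 0.6725 -0.0634  0.1388] yaw 1.753 tilt [ 0.0017 -0.0001] q [-0.13  0.49  0.21  1.43 -0.11  1.23  1.85] w 0.0477 F [0.8 0.3 0.6]
  d mm [-250.4 -281.9    1.2] shares [-2.086 -2.349  0.01 ] turn [-1.000e-04  3.000e-04  1.394e-01] deg 50.2
```

```bash

python3 -m inch '[[[-0.14,-0.16,0,0,0,-0.023,0.42],[-0.28,-0.32,0,0,0,-0.046,0.42],[-0.42,-0.48,0,0,0,-0.07,0.42],[-0.56,-0.64,0,0,0,-0.093,0.42],[-0.695,-0.783,0,0,0,-0.117,0.42]]]'
python3 -m inch '[[[-0.14,-0.16,0,0,0,-0.023,0.42],[-0.28,-0.32,0,0,0,-0.046,0.42],[-0.42,-0.48,0,0,0,-0.07,0.42],[-0.56,-0.64,0,0,0,-0.093,0.42],[-0.695,-0.783,0,0,0,-0.117,0.42]]]'
python3 -m inch '[[[-0.14,-0.16,0,0,0,-0.023,0.42],[-0.28,-0.32,0,0,0,-0.046,0.42],[-0.42,-0.48,0,0,0,-0.07,0.42],[-0.56,-0.64,0,0,0,-0.093,0.42],[-0.695,-0.783,0,0,0,-0.117,0.42],[-0.695,-0.783,-0.2,0,0,-0.126,0.42],[-0.695,-0.783,-0.3,0,0,-0.126,0.42],[-0.695,-0.783,-0.3,0,0,-0.126,0.42]]]'
python3 - <<'E'
from h import *
t=camera('top');cv2.imwrite('pics/t3.png',cv2.resize(t[150:310,260:500,::-1],None,fx=3.3,fy=3.3,interpolation=cv2.INTER_CUBIC))
s=camera('side');cv2.imwrite('pics/s3.png',cv2.resize(s[200:410,270:480,::-1],None,fx=2.8,fy=2.8,interpolation=cv2.INTER_CUBIC))
to(.4221,-.3453,.013,-.513)
E
```

```text
time: 8.0
ee_pos: [0.5878, -0.1582, 0.1362]
eef_rot: [0.195, 0.68, -0.195, 0.68]
ft_force: [0.1, 0.4, -0.1]
width: 0.0503
time: 8.5
ee_pos: [0.5044, -0.2521, 0.1363]
eef_rot: [0.426, 0.564, -0.426, 0.565]
ft_force: [-0.1, 0.4, 0.7]
width: 0.0503
time: 9.3
ee_pos: [0.4212, -0.3439, 0.0985]
eef_rot: [-0.608, -0.36, 0.61, -0.358]
ft_force: [0.7, 0.4, 0.8]
width: 0.0505
t 9.4 p [ 0.4222 -0.3447  0.1003] yaw -0.505 tilt [-0.0002  0.0001] q [-0.02  0.31  0.72  1.85 -0.24  1.06  0.29] w 0.0504 F [ 0.1 -0.5  0.9]
  d mm [ -0.1  -0.6 -87.3] shares [-0.001 -0.005 -0.727] turn [-0.     -0.     -0.0013] deg -0.5
```

View pics/t3.png

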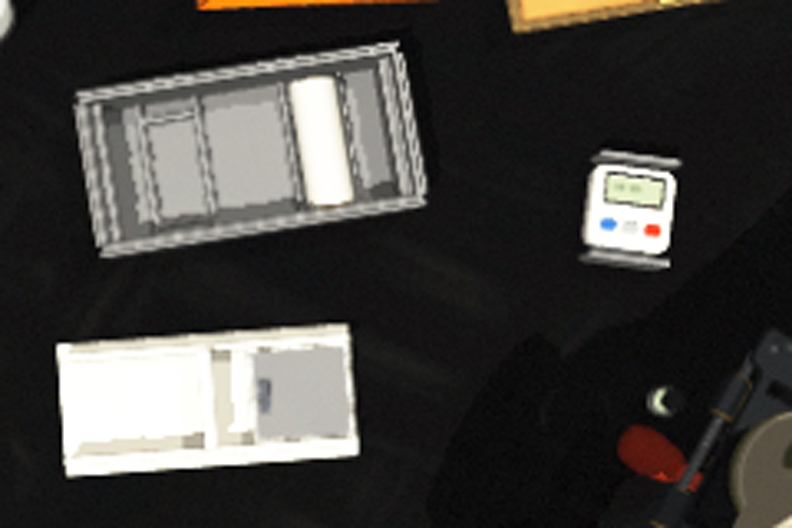

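View pics/s3.png

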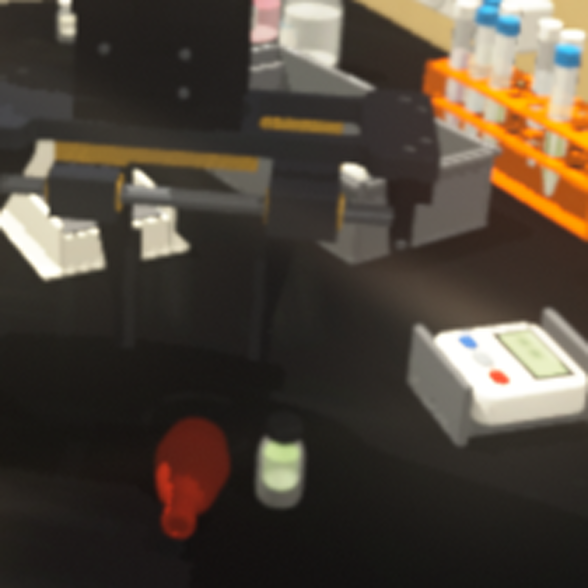

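```bash

python3 -m inch '[[[0,-0.003,-0.3,0,0,-0.001,0.46],[0,-0.003,-0.5,0,0,-0.001,0.46],[0,-0.003,-0.65,0,0,-0.001,0.46],[0,-0.003,-0.72,0,0,-0.001,0.46],[0,-0.003,-0.72,0,0,-0.001,0.46],[0,-0.003,-0.72,0,0,-0.001,0.46]]]'
python3 - <<'E'
from h import *
s=camera('side');cv2.imwrite('pics/s4.png',cv2.resize(s[280:430,290:440,::-1],None,fx=4,fy=4,interpolation=cv2.INTER_CUBIC))
to(.4221,-.3453,.013,-.513)
E
```

```text
time: 10.0
ee_pos: [0.4225, -0.3459, 0.0147]
eef_rot: [0.611, 0.356, -0.61, 0.357]
ft_force: [-0.3, -0.2, 0.6]
width: 0.0471
t 10.05 p [ 0.4226 -0.3459  0.0149] yaw -0.513 tilt [ 0.0017 -0.0008] q [ 0.05  0.44  0.67  1.91 -0.34  0.9   0.37] w 0.0473 F [ 0.7 -0.8 -0. ]
  d mm [-0.5  0.6 -1.9] shares [-0.004  0.005 -0.015] turn [0.0001 0.0003 0.0001] deg 0.0
```

View pics/s4.png

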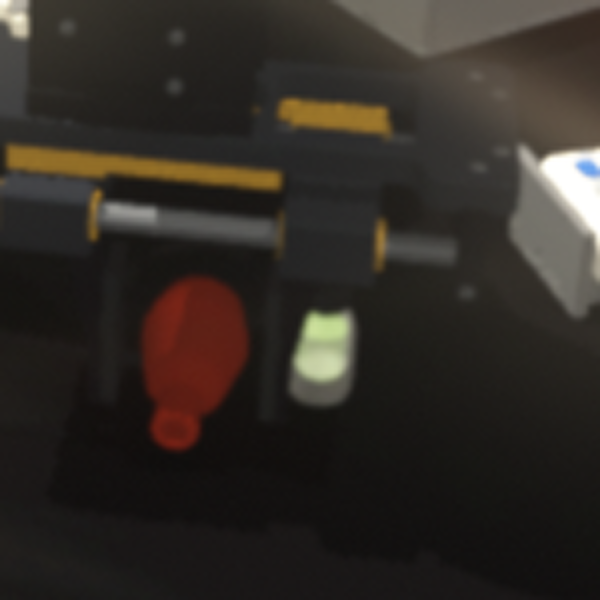

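Fingers at (110,390) and (270,400) straddle the bulb and the vial stands clear. Closing.

```bash

python3 -m inch '[[[0,0,-0.008,0,0,0,0.8],[0,0,-0.008,0,0,0,1],[0,0,-0.008,0,0,0,1],[0,0,-0.008,0,0,0,1],[0,0,-0.008,0,0,0,1]]]' 20
python3 -m inch '[[[0,0,0.2,0,0,0,1],[0,0,0.5,0,0,0,1],[0,0,0.8,0,0,0,1],[0,0,1,0,0,0,1],[0,0,1,0,0,0,1]]]'
python3 - <<'E'
from h import *
t=camera('top');cv2.imwrite('pics/t5.png',cv2.resize(t[150:310,260:500,::-1],None,fx=3.3,fy=3.3,interpolation=cv2.INTER_CUBIC))
s=camera('side');cv2.imwrite('pics/s5.png',cv2.resize(s[200:410,250:460,::-1],None,fx=2.8,fy=2.8,interpolation=cv2.INTER_CUBIC))
to(.6407,.0495,.14,-1.39)
E
```

```text
time: 10.55
ee_pos: [0.4221, -0.3455, 0.0131]
eef_rot: [0.611, 0.356, -0.61, 0.357]
ft_force: [-0.9, 2.0, 6.3]
width: 0.0338
time: 11.05
ee_pos: [0.4232, -0.3467, 0.1359]
eef_rot: [0.612, 0.355, -0.61, 0.358]
ft_force: [-0.8, -0.5, -1.2]
width: 0.0343
t 11.15 p [ 0.4219 -0.3453  0.1326] yaw -0.514 tilt [0.0007 0.0001] q [-0.04  0.27  0.75  1.82 -0.2   1.13  0.26] w 0.0337 F [ 0.3  0.5 -0.6]
  d mm [218.8 394.8   7.4] shares [1.824 3.29  0.062] turn [ 0.000e+00  1.000e-04 -1.395e-01] deg -50.2
```

View pics/s5.png

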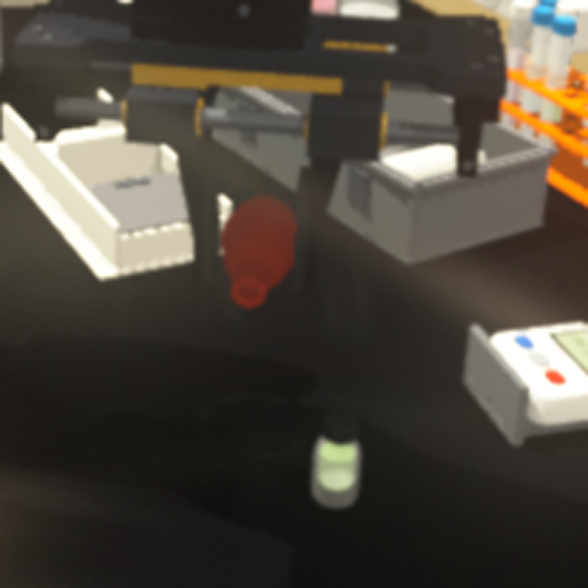

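```bash

python3 -m inch '[[[0.15,0.27,0,0,0,-0.012,1],[0.3,0.55,0,0,0,-0.024,1],[0.456,0.822,0,0,0,-0.035,1]]]'
python3 -m inch '[[[0.15,0.27,0,0,0,-0.012,1],[0.3,0.55,0,0,0,-0.024,1],[0.456,0.822,0,0,0,-0.035,1]]]'
python3 -m inch '[[[0.15,0.27,0,0,0,-0.012,1],[0.3,0.55,0,0,0,-0.024,1],[0.456,0.822,0,0,0,-0.035,1]]]'
python3 -m inch '[[[0.15,0.27,0,0,0,-0.012,1],[0.3,0.55,0,0,0,-0.024,1],[0.456,0.822,0,0,0,-0.035,1],[0.456,0.822,0,0,0,-0.035,1],[0.456,0.822,0,0,0,-0.035,1]]]'
python3 - <<'E'
from h import *
s=camera('side');cv2.imwrite('pics/s6.png',cv2.resize(s[130:280,300:450,::-1],None,fx=4,fy=4,interpolation=cv2.INTER_CUBIC))
to(.6407,.0495,.14,-1.39)
p=now()[1]; d=np.array([np.cos(.181),np.sin(.181),0])
c=p+[0,0,.005]+.01*d   # expected bulb block centre
print('nozzle end',w2p('side',c-.036*d),'round end',w2p('side',c+.036*d))
E
```

```text
time: 11.45
ee_pos: [0.4761, -0.2453, 0.1312]
eef_rot: [-0.646, -0.287, 0.647, -0.286]
ft_force: [0.5, 0.1, -0.4]
width: 0.034
time: 11.75
ee_pos: [0.5309, -0.1464, 0.1311]
eef_rot: [-0.673, -0.214, 0.675, -0.213]
ft_force: [-0.2, -0.5, -0.2]
width: 0.0337
time: 12.05
ee_pos: [0.5856, -0.0479, 0.1309]
eef_rot: [-0.693, -0.139, 0.694, -0.138]
ft_force: [1.1, -0.9, -0.4]
width: 0.0341
time: 12.55
ee_pos: [0.6399, 0.0497, 0.1306]
eef_rot: [-0.703, -0.063, 0.705, -0.064]
ft_force: [0.6, -1.4, -0.2]
width: 0.0339
t 12.6 p [0.6398 0.0482 0.1311] yaw -1.393 tilt [-0.0023 -0.0015] q [-0.65  0.5   0.67  1.56 -0.32  1.21 -1.31] w 0.0338 F [-0.4  0.2 -0.5]
  d mm [0.9 1.3 8.9] shares [0.007 0.011 0.074] turn [ 0.0002 -0.0004  0.0005] deg 0.2
nozzle end [[353.40124176 195.86954969]] round end [[381.16814831 191.61117919]]
```

View pics/s6.png

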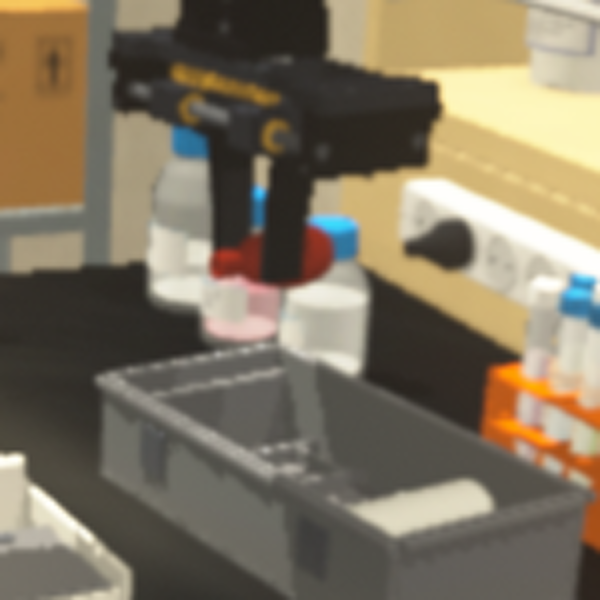

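```bash

python3 -m inch '[[[0.007,0.005,-0.2,0,0,0,1],[0.007,0.005,-0.4,0,0,0,1],[0.007,0.005,-0.4,0,0,0,1],[0.007,0.005,-0.5,0,0,0,1],[0.007,0.005,-0.6,0,0,0,1],[0.007,0.005,-0.7,0,0,0,1],[0.007,0.005,-0.8,0,0,0,1],[0.007,0.005,-0.85,0,0,0,1],[0.007,0.005,-0.88,0,0,0,1],[0.007,0.005,-0.88,0,0,0,1]]]'
python3 -c "
from h import *
to(.6407,.0495,.0185,-1.39)"
```

```text
time: 13.6
ee_pos: [0.6414, 0.0497, 0.0267]
eef_rot: [-0.704, -0.063, 0.704, -0.063]
ft_force: [-0.1, -0.8, -0.1]
width: 0.0338
t 13.6 p [0.6414 0.0497 0.0267] yaw -1.393 tilt [-0.0005 -0.0003] q [-0.61  0.61  0.62  1.63 -0.4   1.03 -1.26] w 0.0338 F [-0.1 -0.8 -0.1]
  d mm [-0.7 -0.2 -8.2] shares [-0.006 -0.001 -0.068] turn [ 0.     -0.0001  0.0005] deg 0.2
```

```bash

python3 -m inch '[[[0,0,-0.03,0,0,0,1],[0,0,-0.06,0,0,0,1],[0,0,-0.06,0,0,0,1],[0,0,-0.06,0,0,0,1]]]'
python3 -c "
from h import *
to(.6407,.0495,.0185,-1.39)"
```

```text
time: 14.0
ee_pos: [0.6415, 0.0497, 0.0199]
eef_rot: [0.704, 0.063, -0.704, 0.063]
ft_force: [0.4, -0.2, -1.0]
width: 0.0336
t 14.0 p [0.6415 0.0497 0.0199] yaw -1.393 tilt [ 0.     -0.0001] q [-0.6   0.62  0.61  1.64 -0.41  1.01 -1.25] w 0.0336 F [ 0.4 -0.2 -1. ]
  d mm [-0.8 -0.2 -1.4] shares [-0.007 -0.002 -0.012] turn [0.     0.     0.0005] deg 0.2
```

```bash

python3 -m inch '[[[-0.004,0,-0.01,0,0,0,1],[-0.004,0,-0.01,0,0,0,1],[-0.004,0,-0.01,0,0,0,0.6],[-0.004,0,-0.01,0,0,0,0.48],[-0.004,0,-0.01,0,0,0,0.48],[-0.004,0,-0.01,0,0,0,0.48]]]'
python3 -m inch '[[[0,0,0.2,0,0,0,0.48],[0,0,0.6,0,0,0,0.48],[0,0,1,0,0,0,0.48],[0,0,1,0,0,0,0.48]]]'
python3 -m inch '[[[-0.4,-0.05,0,0,0,-0.01,0.6],[-0.8,-0.1,0,0,0,-0.014,0.7],[-1,-0.15,0,0,0,-0.014,0.7],[-1,-0.15,0,0,0,-0.014,0.7]]]'
python3 - <<'E'
from h import *
t=camera('top');cv2.imwrite('pics/t7.png',cv2.resize(t[150:310,260:460,::-1],None,fx=3.75,fy=3.75,interpolation=cv2.INTER_CUBIC))
cv2.imwrite('pics/t7raw.png',t[:,:,::-1])
s=camera('side');cv2.imwrite('pics/s7.png',cv2.resize(s[180:310,230:460,::-1],None,fx=3.4,fy=3.4,interpolation=cv2.INTER_CUBIC))
to(.4676,.0233,.1,-1.477)
E
```

```text
time: 14.6
ee_pos: [0.6411, 0.0497, 0.0188]
eef_rot: [0.704, 0.063, -0.704, 0.063]
ft_force: [-0.9, 0.2, 0.3]
width: 0.0442
time: 15.0
ee_pos: [0.6446, 0.0492, 0.1458]
eef_rot: [0.708, 0.063, -0.701, 0.062]
ft_force: [0.8, 0.2, -0.9]
width: 0.0451
time: 15.4
ee_pos: [0.5184, 0.0311, 0.1385]
eef_rot: [-0.706, -0.032, 0.707, -0.031]
ft_force: [1.1, -0.0, 0.5]
width: 0.028
t 15.5 p [0.5213 0.0322 0.1391] yaw -1.481 tilt [0.0012 0.0013] q [-0.82  0.2   0.76  1.87 -0.15  1.13 -1.49] w 0.0264 F [1.1 0.4 0.5]
  d mm [-53.7  -8.9 -39.1] shares [-0.448 -0.074 -0.326] turn [-0.0002  0.0002  0.0006] deg 0.2
```

View pics/t7.png

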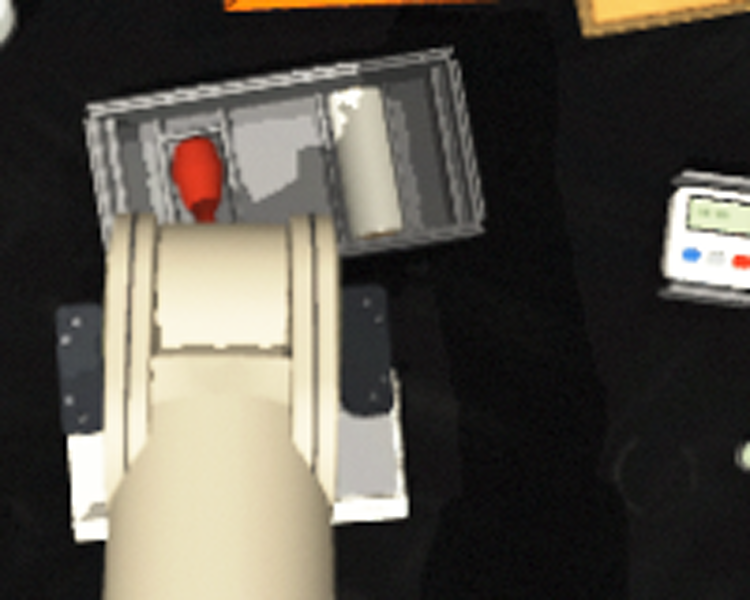

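View pics/s7.png

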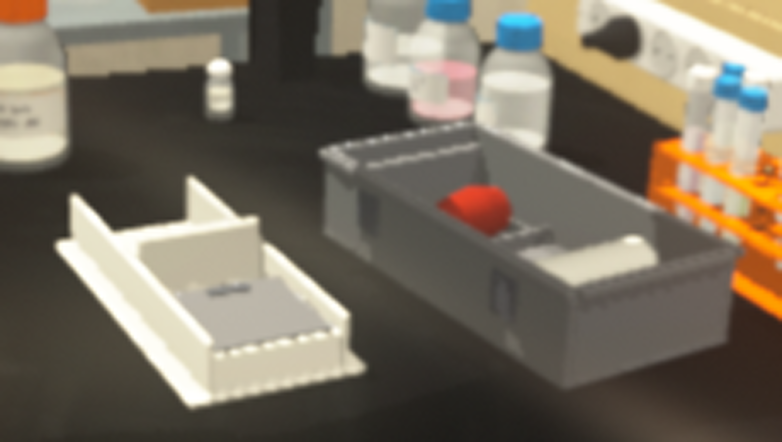

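```bash
python3 - <<'E'
from fit import *
im=cv2.imread('pics/t7raw.png').astype(int); t3=cv2.imread('pics/t3.png')
RB=R.from_euler('z',-.181)
cs=np.array([p2w('top',*cp(*p,260,150,3.3),.0235) for p in [(290,82),(337,77),(352,203),(305,207)]])
print('roll box frame',RB.apply(cs-[.661,-.0058,0]).round(4).tolist(),RB.apply(cs.mean(0)-[.661,-.0058,0]).round(4))
m=np.zeros(im.shape[:2],bool);a=im[180:210,300:325];m[180:210,300:325]=(a[...,2]-a[...,1]>60)
ys,xs=np.nonzero(m);q=RB.apply(np.array([p2w('top',x,y,.023) for x,y in zip(xs,ys)])-[.661,-.0058,0]);print('bulb',q[:,:2].min(0),q[:,:2].max(0))
E
```

```text
roll box frame [[0.053, -0.0416, 0.0235], [0.0511, -0.0791, 0.0235], [-0.0501, -0.0741, 0.0235], [-0.0474, -0.0369, 0.0235]] [ 0.0017 -0.0579  0.0235]
bulb [-0.02106266  0.04205626] [0.03646186 0.07545885]
```

```bash

python3 -m inch '[[[-0.22,-0.04,-0.1,0,0,0,0.7],[-0.448,-0.074,-0.3,0,0,0,0.7],[-0.448,-0.074,-0.5,0,0,0,0.7],[-0.448,-0.074,-0.5,0,0,0,0.7],[-0.448,-0.074,-0.5,0,0,0,0.7]]]'
python3 - <<'E'
from h import *
s=camera('side');cv2.imwrite('pics/s8.png',cv2.resize(s[180:310,210:360,::-1],None,fx=5,fy=4.6,interpolation=cv2.INTER_CUBIC))
to(.4676,.0233,.022,-1.477)
E
```

```text
time: 16.0
ee_pos: [0.4684, 0.0227, 0.0793]
eef_rot: [0.707, 0.031, -0.706, 0.032]
ft_force: [0.8, -0.3, 0.3]
width: 0.0259
t 16.05 p [0.4688 0.0227 0.0797] yaw -1.482 tilt [ 0.0014 -0.001 ] q [-0.85  0.15  0.76  2.06 -0.12  0.98 -1.51] w 0.0261 F [ 0.1  0.2 -0.5]
  d mm [ -1.2   0.6 -57.7] shares [-0.01   0.005 -0.481] turn [0.0002 0.0002 0.0007] deg 0.3
```

View pics/s8.png

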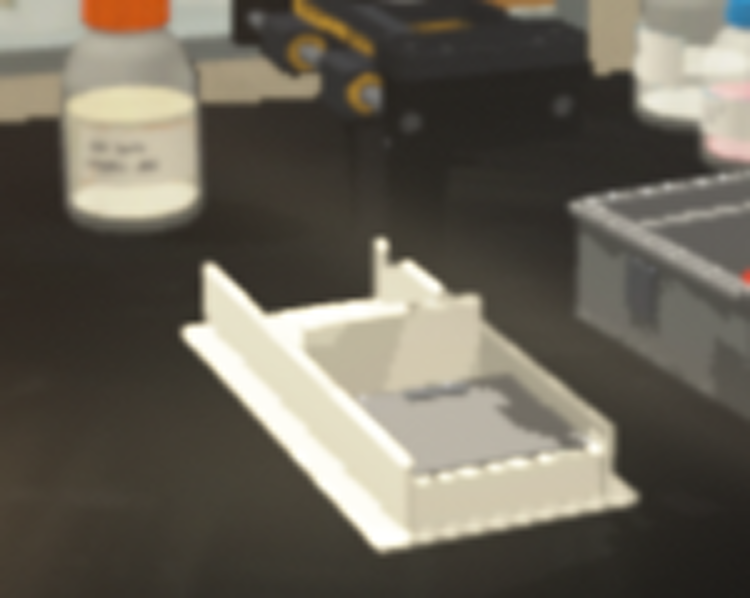

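```bash

python3 -m inch '[[[-0.01,0.005,-0.1,0,0,0,0.7],[-0.01,0.005,-0.2,0,0,0,0.7],[-0.01,0.005,-0.3,0,0,0,0.7],[-0.01,0.005,-0.4,0,0,0,0.7],[-0.01,0.005,-0.465,0,0,0,0.7],[-0.01,0.005,-0.465,0,0,0,0.7]]]'
python3 - <<'E'
from h import *
s=camera('side');cv2.imwrite('pics/s9.png',cv2.resize(s[180:310,210:360,::-1],None,fx=5,fy=4.6,interpolation=cv2.INTER_CUBIC))
to(.4676,.0233,.023,-1.477)
E
```

```text
time: 16.65
ee_pos: [0.4652, 0.0231, 0.0216]
eef_rot: [-0.706, -0.031, 0.707, -0.032]
ft_force: [-0.5, 0.2, 0.9]
width: 0.0265
t 16.7 p [0.4657 0.0231 0.0223] yaw -1.482 tilt [-0.0011 -0.0009] q [-0.81  0.26  0.73  2.11 -0.23  0.86 -1.43] w 0.0262 F [0.8 0.6 0.3]
  d mm [1.9 0.2 0.7] shares [0.016 0.002 0.006] turn [ 0.0001 -0.0002  0.0007] deg 0.3
```

View pics/s9.png

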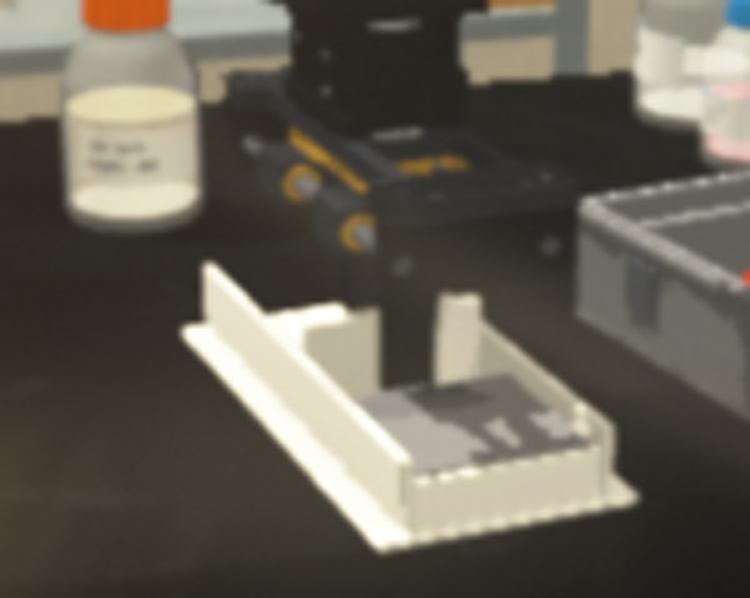

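```bash

python3 -m inch '[[[0.014,0,0.006,0,0,0.0007,0.7],[0.014,0,0.006,0,0,0.0007,1],[0.014,0,0.006,0,0,0.0007,1],[0.014,0,0.006,0,0,0.0007,1],[0.014,0,0.006,0,0,0.0007,1]]]' 50
python3 -c "
from h import *
to(.661,-.0058,.19,-1.39)"
```

```text
time: 17.2
ee_pos: [0.4679, 0.0235, 0.0238]
eef_rot: [0.706, 0.033, -0.706, 0.033]
ft_force: [-0.7, 0.1, 3.0]
width: 0.0072
t 17.2 p [0.4679 0.0235 0.0238] yaw -1.477 tilt [0.0004 0.0001] q [-0.8   0.26  0.73  2.1  -0.23  0.86 -1.42] w 0.0072 F [-0.7  0.1  3. ]
  d mm [193.1 -29.3 166.2] shares [ 1.609 -0.244  1.385] turn [-0.      0.0001  0.0138] deg 5.0
```

```bash

python3 -m inch '[[[0,0,0.1,0,0,0,1],[0,0,0.25,0,0,0,1],[0,0,0.45,0,0,0,1],[0,0,0.65,0,0,0,1],[0,0,0.8,0,0,0,1],[0,0,0.9,0,0,0,1],[0,0,0.95,0,0,0,1],[0,0,0.95,0,0,0,1]]]' 50
python3 - <<'E'
from h import *
s=camera('side');cv2.imwrite('pics/s10.png',cv2.resize(s[150:300,210:360,::-1],None,fx=4,fy=4,interpolation=cv2.INTER_CUBIC))
to(.661,-.0058,.19,-1.39)
E
```

```text
time: 18.0
ee_pos: [0.4679, 0.0236, 0.138]
eef_rot: [0.707, 0.033, -0.706, 0.033]
ft_force: [-0.1, 0.2, -1.9]
width: 0.0076
t 18.05 p [0.4676 0.0235 0.1374] yaw -1.477 tilt [-0.0002  0.    ] q [-0.89  0.04  0.77  2.   -0.03  1.11 -1.58] w 0.0076 F [-0.4  0.3 -2.1]
  d mm [193.4 -29.3  52.6] shares [ 1.612 -0.244  0.439] turn [-0.     -0.      0.0138] deg 5.0
```

View pics/s10.png

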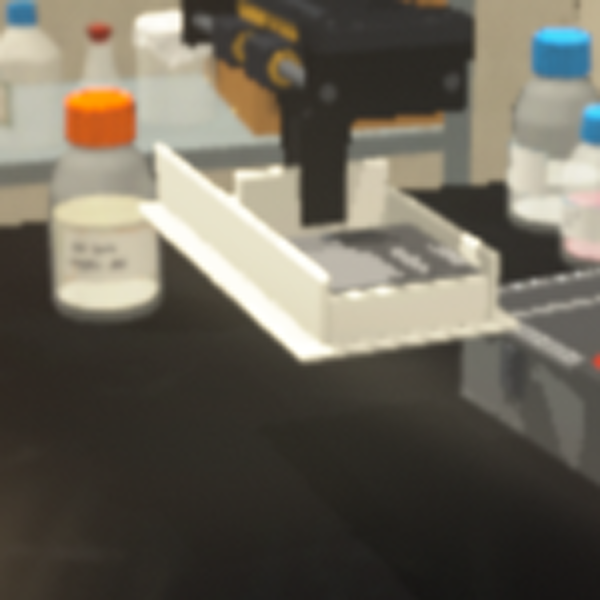

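```bash

python3 -m inch '[[[0.15,-0.02,0,0,0,0.002,1],[0.35,-0.05,0,0,0,0.004,1],[0.6,-0.09,0,0,0,0.007,1],[0.8,-0.12,0,0,0,0.007,1]]]' 50
python3 -m inch '[[[0.25,-0.04,0,0,0,0.003,1],[0.5,-0.08,0,0,0,0.006,1],[0.7,-0.11,0,0,0,0.007,1],[0.81,-0.124,0,0,0,0.007,1],[0.81,-0.124,0,0,0,0.007,1],[0.81,-0.124,0,0,0,0.007,1]]]' 50
python3 - <<'E'
from fit import *
t=camera('top');cv2.imwrite('pics/t11r.png',t[:,:,::-1])
s=camera('side');cv2.imwrite('pics/s11r.png',s[:,:,::-1])
to(.661,-.0058,.09,-1.39)
st,p,r=now(); yaw=np.arctan2(r[1,1],r[0,1])+np.pi/2
for n,im,(u0,v0,w,h) in(('top',t,(265,140,140,105)),('side',s,(300,150,150,140))):
    k=5.4 if n=='top' else 4.2
    o=cv2.resize(im[v0:v0+h,u0:u0+w,::-1],None,fx=k,fy=k,interpolation=cv2.INTER_CUBIC)
    def L(P,col):
        q=((w2p(n,P)+.5-[u0,v0])*k-.5).round().astype(int); cv2.polylines(o,[q],True,col,1)
    RT=R.from_euler('z',yaw);f=lambda hx,hy,z:RT.apply([(a*hx,b*hy,z) for a,b in((1,1),(1,-1),(-1,-1),(-1,1))])+[p[0],p[1],p[2]-.0238]
    L(f(.052,.116,0),(0,255,0));L(f(.042,.116,.036),(255,255,0))
    RB=R.from_euler('z',.181);L(RB.apply([(a*.056,b*.12,.06) for a,b in((1,1),(1,-1),(-1,-1),(-1,1))])+[.661,-.0058,0],(0,0,255))
    cv2.imwrite(f'pics/ov11{n}.png',o)
E
```

```text
time: 18.45
ee_pos: [0.5645, 0.0089, 0.1362]
eef_rot: [-0.705, -0.049, 0.706, -0.049]
ft_force: [-0.2, -0.2, -2.9]
width: 0.0076
time: 19.05
ee_pos: [0.66, -0.0062, 0.1362]
eef_rot: [-0.703, -0.064, 0.705, -0.064]
ft_force: [-0.9, 0.5, -2.6]
width: 0.0079
t 19.15 p [ 0.6601 -0.0058  0.1371] yaw -1.389 tilt [-0.0011  0.0001] q [-0.58  0.55  0.73  1.5  -0.38  1.24 -1.19] w 0.008 F [-1.3 -0.4 -2.2]
  d mm [  0.9  -0.  -47.1] shares [ 0.008 -0.    -0.392] turn [-0.     -0.0002 -0.0001] deg -0.0
```

View pics/ov11top.png

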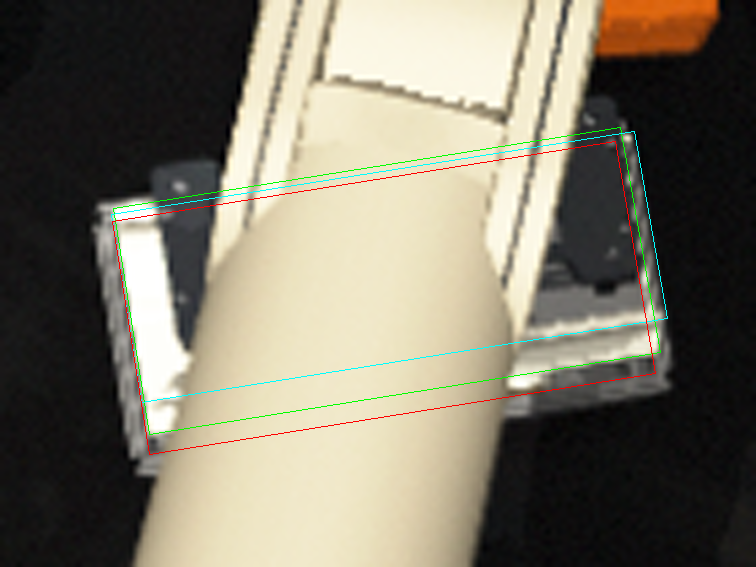

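View pics/ov11side.png

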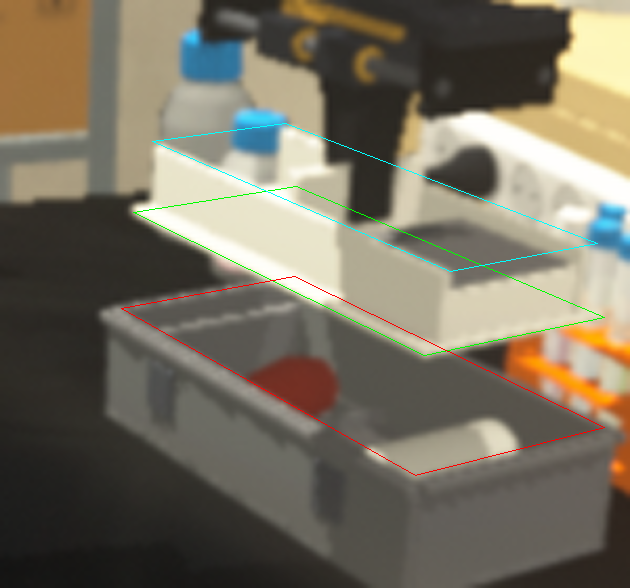

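```bash

python3 -m inch '[[[0.005,0,-0.1,0,0,0,1],[0.005,0,-0.2,0,0,0,1],[0.005,0,-0.3,0,0,0,1],[0.005,0,-0.35,0,0,0,1],[0.005,0,-0.35,0,0,0,1],[0.005,0,-0.35,0,0,0,1]]]' 50
python3 - <<'E'
from fit import *
t=camera('top')
s=camera('side')
to(.661,-.0058,.0708,-1.39)
cv2.imwrite('pics/s12.png',cv2.resize(s[190:300,310:450,::-1],None,fx=5.5,fy=5.5,interpolation=cv2.INTER_CUBIC))
cv2.imwrite('pics/t12.png',cv2.resize(t[150:250,270:400,::-1],None,fx=5.8,fy=5.8,interpolation=cv2.INTER_CUBIC))
E
```

```text
time: 19.75
ee_pos: [0.6616, -0.006, 0.0957]
eef_rot: [0.704, 0.064, -0.704, 0.064]
ft_force: [-0.3, -0.6, -1.7]
width: 0.0076
t 19.85 p [ 0.662  -0.0059  0.0962] yaw -1.389 tilt [ 0.001  -0.0001] q [-0.57  0.59  0.71  1.53 -0.41  1.17 -1.17] w 0.0076 F [-0.2  0.4 -2. ]
  d mm [ -1.    0.1 -25.4] shares [-0.008  0.001 -0.211] turn [ 0.      0.0002 -0.0001] deg -0.1
```

View pics/s12.png

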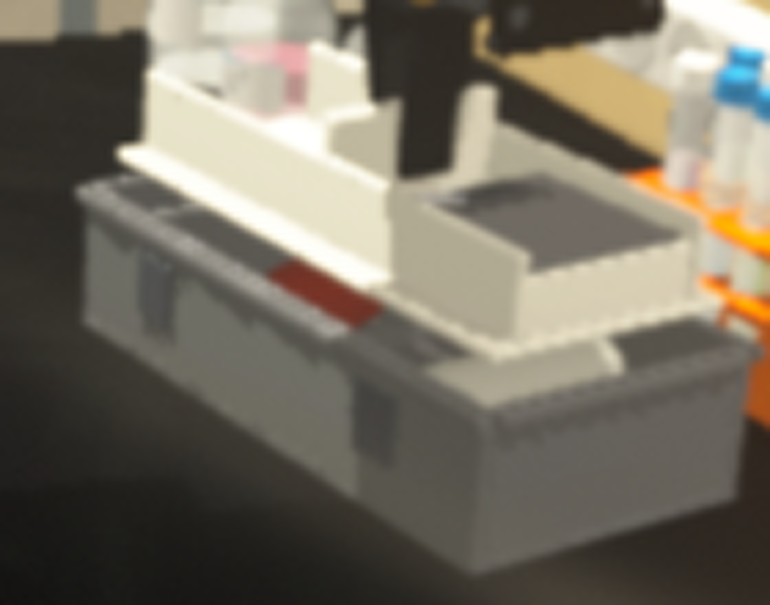

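View pics/t12.png

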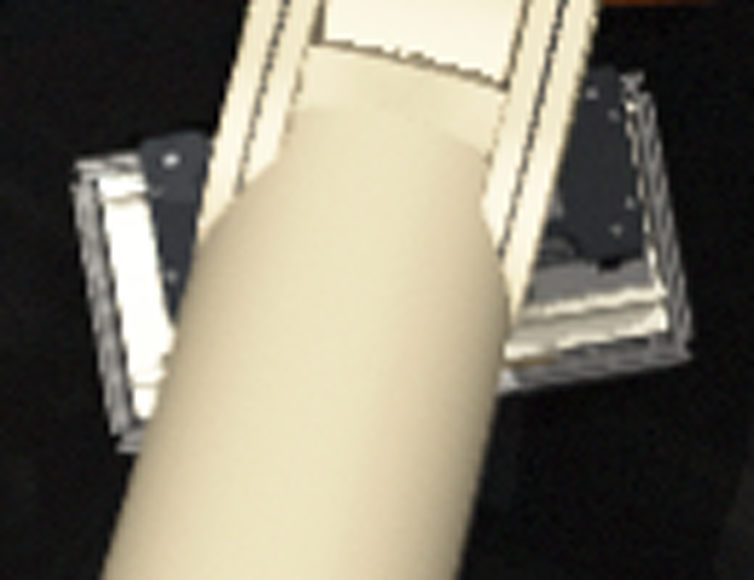

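```bash

python3 -m inch '[[[-0.004,0.004,-0.03,0,0,0,1],[-0.004,0.004,-0.06,0,0,0,1],[-0.004,0.004,-0.09,0,0,0,1],[-0.004,0.004,-0.12,0,0,0,1],[-0.004,0.004,-0.15,0,0,0,1],[-0.004,0.004,-0.15,0,0,0,1]]]' 50
python3 -c "
from h import *
to(.661,-.0058,.0708,-1.39)"
```

```text
time: 20.45
ee_pos: [0.6607, -0.0054, 0.0768]
eef_rot: [-0.704, -0.064, 0.705, -0.064]
ft_force: [0.8, 0.2, -2.1]
width: 0.0076
t 20.45 p [ 0.6607 -0.0054  0.0768] yaw -1.389 tilt [-0.001  -0.0002] q [-0.56  0.61  0.7   1.55 -0.42  1.14 -1.16] w 0.0076 F [ 0.8  0.2 -2.1]
  d mm [ 0.3 -0.4 -6. ] shares [ 0.003 -0.004 -0.05 ] turn [ 0.     -0.0002 -0.0001] deg -0.1
```

```bash

python3 -m inch '[[[0,0,-0.015,0,0,0,1],[0,0,-0.03,0,0,0,1],[0,0,-0.045,0,0,0,1],[0,0,-0.045,0,0,0,1]]]' 50
python3 -m inch '[[[0,0,-0.006,0,0,0,1],[0,0,-0.012,0,0,0,1],[0,0,-0.012,0,0,0,1],[0,0,-0.012,0,0,0,1]]]' 50
```

```text
time: 20.85
ee_pos: [0.6609, -0.0054, 0.0719]
eef_rot: [-0.704, -0.064, 0.704, -0.064]
ft_force: [-0.2, -0.4, -2.1]
width: 0.0075
time: 21.25
ee_pos: [0.6612, -0.0054, 0.0709]
eef_rot: [0.704, 0.064, -0.704, 0.064]
ft_force: [-1.7, 0.9, 1.1]
width: 0.0076
```

```bash

python3 -m inch '[[[0,0,-0.003,0,0,0,1],[0,0,-0.003,0,0,0,0.85],[0,0,-0.003,0,0,0,0.72],[0,0,-0.003,0,0,0,0.72],[0,0,-0.003,0,0,0,0.72]]]' 50
python3 -m inch '[[[0,0,0.1,0,0,0,0.72],[0,0,0.3,0,0,0,0.72],[0,0,0.6,0,0,0,0.72],[0,0,0.7,0,0,0,0.72]]]' 25
python3 - <<'E'
from fit import *
to(.6237,-.3066,.13,-1.666)
from fit import *
im=cv2.imread('pics/t11r.png')
s=cv2.imread('pics/s11r.png')
cv2.imwrite('pics/timz.png',np.vstack([cv2.resize(im[190:240,425:479],(594,550),interpolation=cv2.INTER_CUBIC)]))
cv2.imwrite('pics/timzs.png',cv2.resize(s[305:365,410:490],(800,600),interpolation=cv2.INTER_CUBIC))
E
```

```text
time: 21.75
ee_pos: [0.6611, -0.0054, 0.0704]
eef_rot: [0.704, 0.064, -0.704, 0.064]
ft_force: [-0.0, -0.2, -0.9]
width: 0.0229
time: 22.15
ee_pos: [0.6627, -0.0059, 0.159]
eef_rot: [0.706, 0.064, -0.702, 0.064]
ft_force: [-0.1, -0.9, 0.5]
width: 0.0242
t 22.15 p [ 0.6627 -0.0059  0.159 ] yaw -1.389 tilt [0.0051 0.0001] q [-0.58  0.53  0.74  1.47 -0.37  1.27 -1.19] w 0.0242 F [-0.1 -0.9  0.5]
  d mm [ -39.  -300.7  -29. ] shares [-0.325 -2.506 -0.242] turn [ 0.0001  0.0008 -0.044 ] deg -15.8
```

View pics/timz.png

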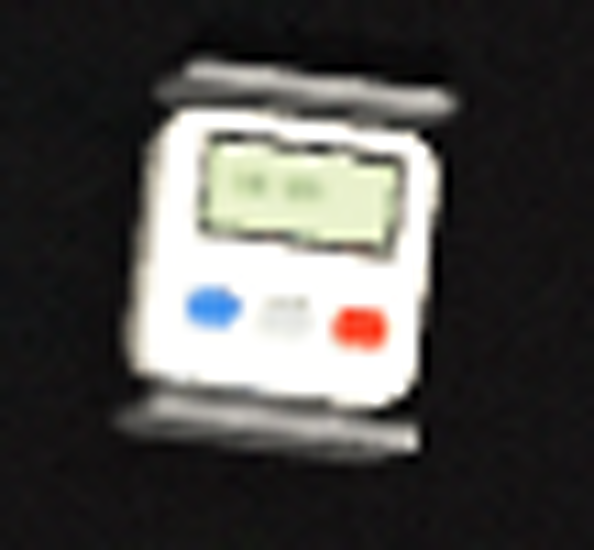

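View pics/timzs.png

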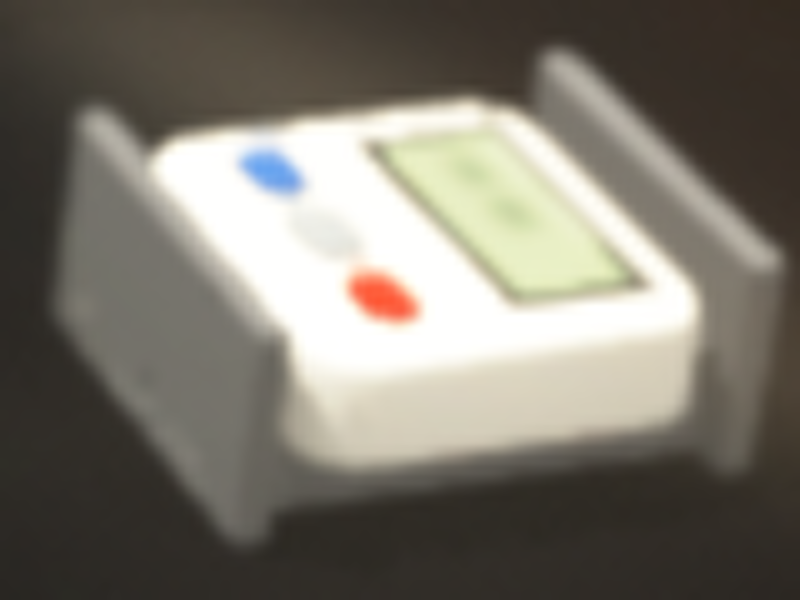

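```bash
python3 - <<'E'
from fit import *
T=[((190,62),(.043,.032,.038)),((458,93),(.043,-.032,.038)),((150,398),(-.037,.032,.038)),((420,430),(-.040,-.032,.038))]
S=[((80,110),(-.043,.032,.038)),((545,52),(.040,.032,.038)),((782,258),(.043,-.032,.038)),((740,472),(.040,-.032,0)),((235,547),(-.043,-.032,0)),((55,312),(-.043,.032,0)),((275,340),(-.037,-.032,.038))]
a=[('top',cp(*p,425,190,11),P) for p,P in T]; b=[('side',cp(*p,410,305,10),P) for p,P in S]
for o in(a,b,a+b): print(*fit(o,[.62,-.3,-.1]))
x=fit(a+b,[.62,-.3,-.1])[0]
for n,f,(u0,v0,w,h),k in(('top','t11r',(425,190,54,50),11),('side','s11r',(410,305,80,60),10)):
    im=cv2.resize(cv2.imread(f'pics/{f}.png')[v0:v0+h,u0:u0+w],None,fx=k,fy=k,interpolation=cv2.INTER_CUBIC)
    def L(hx,hy,z,col,cx=0):
        q=w2p(n,R.from_euler('z',x[2]).apply([(cx+i*hx,j*hy,z) for i,j in((1,1),(1,-1),(-1,-1),(-1,1))])+[x[0],x[1],0]);q=((q+.5-[u0,v0])*k-.5).round().astype(int);cv2.polylines(im,[q],True,col,1)
    L(.033,.033,.03,(0,0,255));L(.033,.033,.012,(255,0,255));L(.003,.032,.038,(0,200,0),.04);L(.003,.032,.038,(0,200,0),-.04)
    cv2.imwrite(f'pics/ovtim_{n}.png',im)
E
```

```text
[ 0.62442576 -0.30948136 -0.09650539] 0.3984042382285906 [-0.2 -0.3 -0.4 -0.1  0.4 -0.4  0.1  0.8]
[ 0.62309586 -0.31009678 -0.11859002] 0.9218443980618491 [-0.9 -0.5  0.7 -0.4  0.7  0.3 -0.9  0.8 -0.9  0.6 -0.9  0.2  2.1 -1.3]
[ 0.62350207 -0.30970497 -0.11320512] 0.8141859409579625 [ 0.2 -0.1 -0.   0.5  0.3 -0.3 -0.1  1.3 -0.9 -0.6  0.6 -0.6  0.8  0.
 -0.9  0.5 -0.6  0.5 -0.8  0.1  2.3 -1.5]
```

View pics/ovtim_top.png

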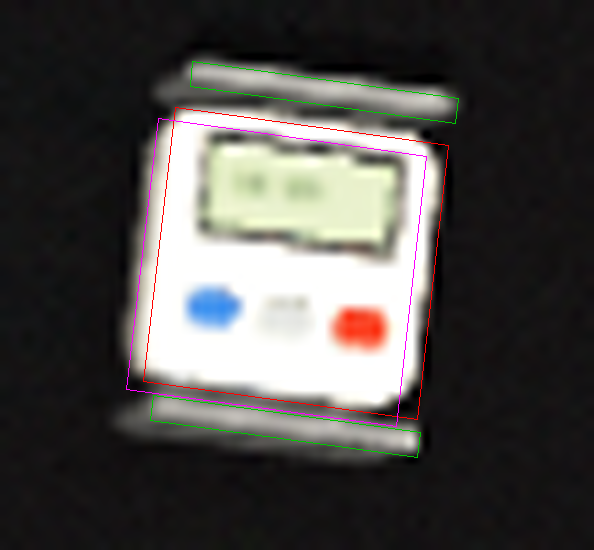

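View pics/ovtim_side.png

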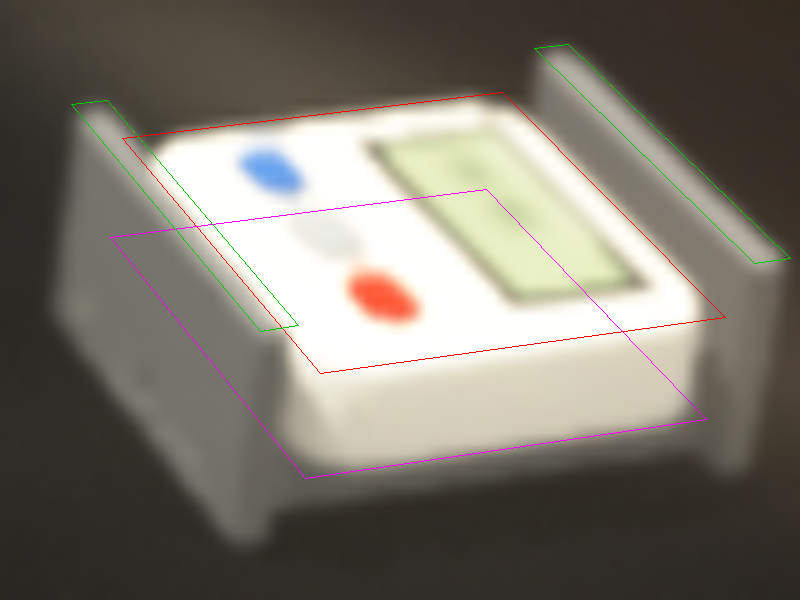

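```bash

python3 -m inch '[[[-0.05,-0.4,0,0,0,-0.014,0.4],[-0.11,-0.84,0,0,0,-0.028,0],[-0.11,-0.84,0,0,0,-0.043,0]]]'
python3 -m inch '[[[-0.05,-0.4,0,0,0,0,0],[-0.11,-0.84,0,0,0,0,0],[-0.11,-0.84,0,0,0,0,0]]]'
python3 -m inch '[[[-0.05,-0.4,0,0,0,0,0],[-0.11,-0.84,0,0,0,0,0],[-0.11,-0.84,-0.2,0,0,0,0],[-0.11,-0.84,-0.5,0,0,0,0],[-0.11,-0.84,-0.65,0,0,0,0],[-0.11,-0.84,-0.65,0,0,0,0]]]'
python3 - <<'E'
from h import *
t=camera('top');cv2.imwrite('pics/t13r.png',t[:,:,::-1])
s=camera('side');cv2.imwrite('pics/s13.png',cv2.resize(s[250:380,390:520,::-1],None,fx=4.6,fy=4.6,interpolation=cv2.INTER_CUBIC))
cv2.imwrite('pics/t13.png',cv2.resize(t[150:250,265:405,::-1],None,fx=5.7,fy=5.7,interpolation=cv2.INTER_CUBIC))
to(.6235,-.3085,.0145,-1.661)
E
```

```text
time: 22.45
ee_pos: [0.6458, -0.1152, 0.156]
eef_rot: [0.707, -0.037, -0.706, -0.035]
ft_force: [0.0, -0.6, 0.3]
width: 0.0411
time: 22.75
ee_pos: [0.6316, -0.2159, 0.1556]
eef_rot: [-0.706, 0.036, 0.706, 0.033]
ft_force: [-0.5, -0.7, 1.5]
width: 0.0646
time: 23.35
ee_pos: [0.6203, -0.3063, 0.0738]
eef_rot: [-0.705, 0.03, 0.708, 0.032]
ft_force: [-0.1, 0.6, -0.4]
width: 0.0867
t 23.45 p [ 0.622  -0.3075  0.0775] yaw -1.659 tilt [ 0.0005 -0.0005] q [-0.12  0.7   0.77  1.45 -0.51  1.19 -0.94] w 0.087 F [0.1 0.2 1.5]
  d mm [  1.5  -1.  -63. ] shares [ 0.012 -0.008 -0.525] turn [ 0.0001  0.0001 -0.0004] deg -0.1
```

View pics/t13.png

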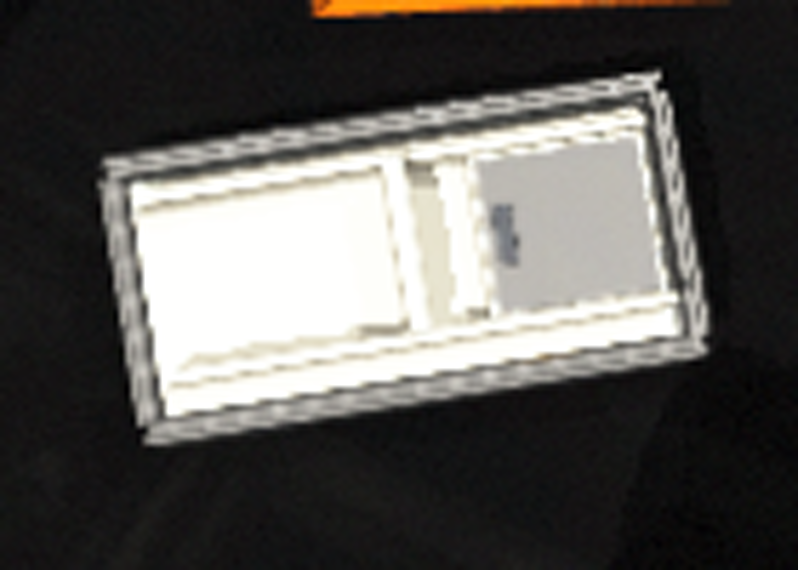

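View pics/s13.png

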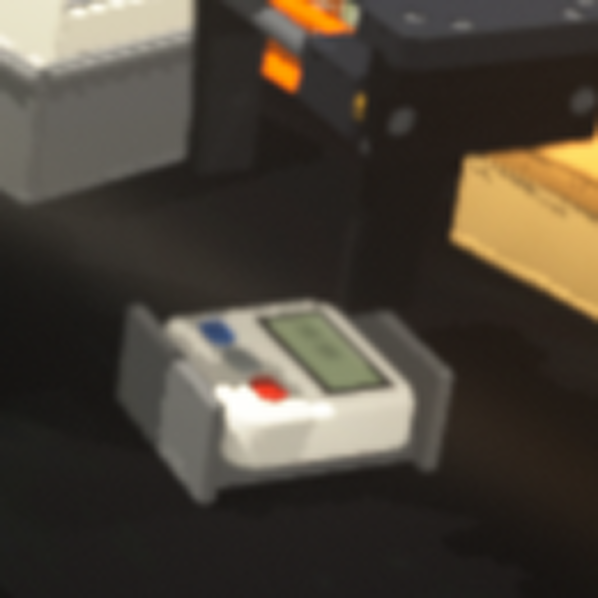

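```bash

python3 -m inch '[[[0.01,-0.008,-0.15,0,0,0,0],[0.01,-0.008,-0.3,0,0,0,0],[0.01,-0.008,-0.45,0,0,0,0],[0.01,-0.008,-0.525,0,0,0,0],[0.01,-0.008,-0.525,0,0,0,0],[0.01,-0.008,-0.525,0,0,0,0]]]' 20
python3 - <<'E'
from h import *
s=camera('side');cv2.imwrite('pics/s14.png',cv2.resize(s[250:380,390:520,::-1],None,fx=4.6,fy=4.6,interpolation=cv2.INTER_CUBIC))
to(.6235,-.3085,.0145,-1.661)
E
```

```text
time: 24.05
ee_pos: [0.6227, -0.309, 0.0136]
eef_rot: [-0.706, 0.031, 0.706, 0.031]
ft_force: [0.1, -0.2, -0.6]
width: 0.087
t 24.1 p [ 0.623  -0.3091  0.0141] yaw -1.659 tilt [ 0.0008 -0.0006] q [-0.09  0.77  0.73  1.49 -0.55  1.09 -0.91] w 0.0869 F [-0.9 -0.4 -0.9]
  d mm [0.5 0.6 0.4] shares [0.004 0.005 0.003] turn [ 0.0001  0.0001 -0.0003] deg -0.1
```

View pics/s14.png

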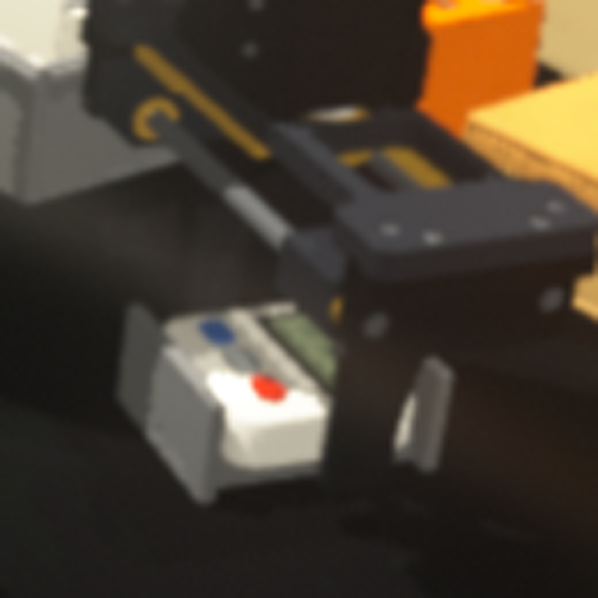

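```bash

python3 -m inch '[[[0.004,0.003,0.03,0,0,0,0],[0.004,0.003,0.03,0,0,0,0.3],[0.004,0.003,0.03,0,0,0,0.6],[0.004,0.003,0.03,0,0,0,0.6],[0.004,0.003,0.03,0,0,0,0.6],[0.004,0.003,0.03,0,0,0,0.6]]]' 20
python3 -c "
from h import *
to(.50,-.12,.06,-1.661)"
```

```text
time: 24.7
ee_pos: [0.6232, -0.3084, 0.0172]
eef_rot: [0.706, -0.031, -0.706, -0.031]
ft_force: [-0.9, 0.9, 1.2]
width: 0.0654
t 24.7 p [ 0.6232 -0.3084  0.0172] yaw -1.659 tilt [ 0.0002 -0.0001] q [-0.09  0.77  0.73  1.48 -0.55  1.1  -0.91] w 0.0654 F [-0.9  0.9  1.2]
  d mm [-123.2  188.4   42.8] shares [-1.027  1.57   0.357] turn [ 0.      0.     -0.0003] deg -0.1
```

```bash

python3 -m inch '[[[0,0,0.1,0,0,0,0.6],[0,0,0.3,0,0,0,0.6],[0,0,0.5,0,0,0,0.6],[0,0,0.6,0,0,0,0.6]]]' 20
python3 -m inch '[[[-0.2,0.3,0,0,0,0,0.6],[-0.4,0.6,0,0,0,0,0.6],[-0.52,0.8,0,0,0,0,0.6]]]' 20
python3 -m inch '[[[-0.2,0.3,0,0,0,0,0.6],[-0.4,0.6,0,0,0,0,0.6],[-0.51,0.77,-0.1,0,0,0,0.6],[-0.51,0.77,-0.3,0,0,0,0.6],[-0.51,0.77,-0.5,0,0,0,0.6],[-0.51,0.77,-0.6,0,0,0,0.6],[-0.51,0.77,-0.6,0,0,0,0.6],[-0.51,0.77,-0.6,0,0,0,0.6]]]' 20
python3 - <<'E'
from h import *
s=camera('side');cv2.imwrite('pics/s15.png',cv2.resize(s[210:380,290:500,::-1],None,fx=3.8,fy=3.5,interpolation=cv2.INTER_CUBIC))
to(.50,-.12,.006,-1.661)
E
```

```text
time: 25.1
ee_pos: [0.6239, -0.309, 0.0919]
eef_rot: [0.707, -0.032, -0.705, -0.031]
ft_force: [-0.5, -1.3, -1.4]
width: 0.0657
time: 25.4
ee_pos: [0.5591, -0.21, 0.0885]
eef_rot: [-0.706, 0.03, 0.707, 0.032]
ft_force: [0.2, 0.2, -0.7]
width: 0.0658
time: 26.2
ee_pos: [0.4998, -0.1206, 0.0176]
eef_rot: [0.707, -0.032, -0.706, -0.031]
ft_force: [-0.4, -0.1, -1.2]
width: 0.0658
t 26.25 p [ 0.5002 -0.1205  0.0179] yaw -1.66 tilt [ 0.0011 -0.0004] q [-0.56  0.41  0.83  1.99 -0.39  0.9  -1.18] w 0.0657 F [ 0.2 -0.7 -0.8]
  d mm [ -0.2   0.5 -11.9] shares [-0.001  0.004 -0.099] turn [ 0.0001  0.0002 -0.0002] deg -0.1
```

View pics/s15.png

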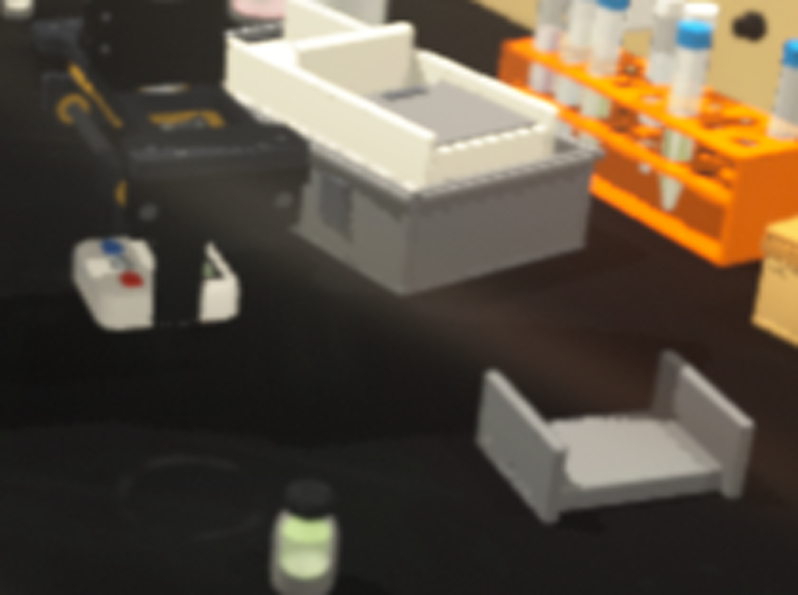

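```bash

python3 -m inch '[[[0,0,-0.04,0,0,0,0.6],[0,0,-0.08,0,0,0,0.6],[0,0,-0.1,0,0,0,0.6],[0,0,-0.1,0,0,0,0.6]]]' 20
python3 -m inch '[[[0,0,-0.008,0,0,0,0.6],[0,0,-0.008,0,0,0,0.6],[0,0,-0.008,0,0,0,0.6]]]' 20
```

```text
time: 26.65
ee_pos: [0.4996, -0.12, 0.0049]
eef_rot: [-0.706, 0.031, 0.706, 0.031]
ft_force: [0.4, 0.1, -0.4]
width: 0.066
time: 26.95
ee_pos: [0.4996, -0.12, 0.0048]
eef_rot: [-0.706, 0.031, 0.706, 0.032]
ft_force: [-6.1, 1.4, 13.6]
width: 0.0658
```

```bash

python3 -m inch '[[[0,0,0.006,0,0,0,0.4],[0,0,0.006,0,0,0,0.1],[0,0,0.006,0,0,0,0],[0,0,0.006,0,0,0,0]]]' 20
python3 -m inch '[[[0,0,0.3,0,0,0,0],[0,0,0.5,0,0,0,0],[0,0,0.6,0,0,0,0]]]' 20
python3 - <<'E'
from h import *
s=camera('side');cv2.imwrite('pics/s16r.png',s[:,:,::-1]);cv2.imwrite('pics/s16.png',cv2.resize(s[250:320,290:380,::-1],None,fx=8,fy=8,interpolation=cv2.INTER_CUBIC))
to(.50,-.12,.075,-.09)
E
```

```text
time: 27.35
ee_pos: [0.4995, -0.12, 0.0047]
eef_rot: [-0.706, 0.031, 0.706, 0.031]
ft_force: [0.9, -1.0, -0.3]
width: 0.0812
time: 27.65
ee_pos: [0.5004, -0.1202, 0.0785]
eef_rot: [0.707, -0.031, -0.706, -0.031]
ft_force: [-0.6, -0.2, -0.7]
width: 0.0866
t 27.7 p [ 0.5009 -0.1202  0.0793] yaw -1.659 tilt [0.0034 0.0002] q [-0.63  0.31  0.9   1.95 -0.29  1.01 -1.26] w 0.0869 F [ 0.9 -1.5  0.9]
  d mm [-0.9  0.2 -4.3] shares [-0.008  0.002 -0.036] turn [-0.0004  0.0004  0.2498] deg 89.9
```

View pics/s16.png

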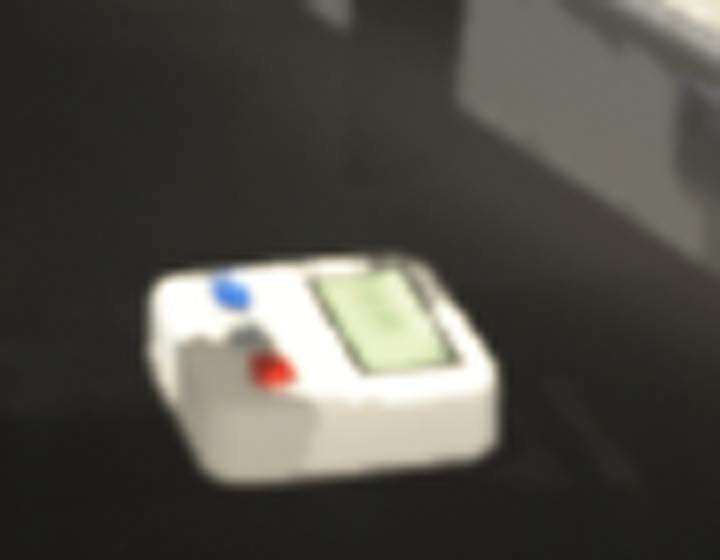

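```bash

python3 -m inch '[[[-0.008,0,0,0,0,0.023,0],[-0.008,0,0,0,0,0.046,0],[-0.008,0,0,0,0,0.069,0],[-0.008,0,0,0,0,0.092,0],[-0.008,0,0,0,0,0.115,0],[-0.008,0,0,0,0,0.13,0]]]' 20
python3 -m inch '[[[0,0,0,0,0,0.023,0],[0,0,0,0,0,0.046,0],[0,0,0,0,0,0.069,0],[0,0,0,0,0,0.092,0],[0,0,0,0,0,0.115,0],[0,0,0,0,0,0.12,0],[0,0,-0.1,0,0,0.12,0],[0,0,-0.1,0,0,0.12,0]]]' 20
python3 -c "
from h import *
to(.4996,-.12,.006,-.0885)
s=camera('side');cv2.imwrite('pics/s17.png',cv2.resize(s[210:320,280:390,::-1],None,fx=5.4,fy=5.4,interpolation=cv2.INTER_CUBIC))"
```

```text
time: 28.3
ee_pos: [0.4981, -0.1197, 0.0757]
eef_rot: [-0.66, -0.254, 0.66, -0.254]
ft_force: [0.5, -0.9, 0.1]
width: 0.0873
time: 29.1
ee_pos: [0.4974, -0.1197, 0.0628]
eef_rot: [-0.522, -0.477, 0.523, -0.476]
ft_force: [-1.1, 0.7, -0.4]
width: 0.087
t 29.1 p [ 0.4974 -0.1197  0.0628] yaw -0.092 tilt [-0.0027  0.0002] q [-0.39  0.27  0.61  1.96 -0.19  0.97  0.22] w 0.087 F [-1.1  0.7 -0.4]
  d mm [  2.2  -0.3 -56.8] shares [ 0.019 -0.003 -0.473] turn [-0.     -0.0004  0.0005] deg 0.2
```

View pics/s17.png

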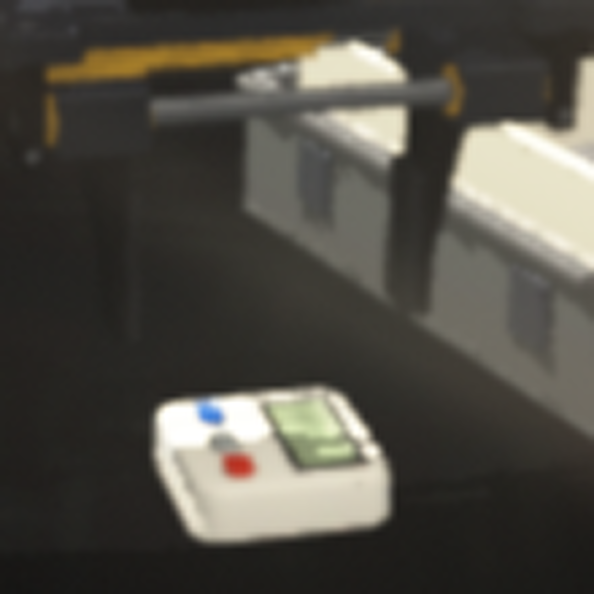

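```bash

python3 -m inch '[[[0.012,-0.002,-0.15,0,0,0.0004,0],[0.012,-0.002,-0.3,0,0,0.0004,0],[0.012,-0.002,-0.42,0,0,0.0004,0],[0.012,-0.002,-0.46,0,0,0.0004,0],[0.012,-0.002,-0.46,0,0,0.0004,0]]]' 20
python3 -c "
from h import *
to(.4996,-.12,.006,-.0885)
s=camera('side');cv2.imwrite('pics/s18.png',cv2.resize(s[210:320,280:390,::-1],None,fx=5.4,fy=5.4,interpolation=cv2.INTER_CUBIC))"
```

```text
time: 29.65
ee_pos: [0.4996, -0.1203, 0.009]
eef_rot: [-0.521, -0.478, 0.522, -0.478]
ft_force: [0.6, 0.0, -0.4]
width: 0.0872
t 29.65 p [ 0.4996 -0.1203  0.009 ] yaw -0.087 tilt [-0.0012 -0.0003] q [-0.36  0.37  0.58  1.99 -0.26  0.86  0.28] w 0.0872 F [ 0.6  0.  -0.4]
  d mm [-0.   0.3 -3. ] shares [-0.     0.002 -0.025] turn [ 0.     -0.0002 -0.0003] deg -0.1
```

View pics/s18.png

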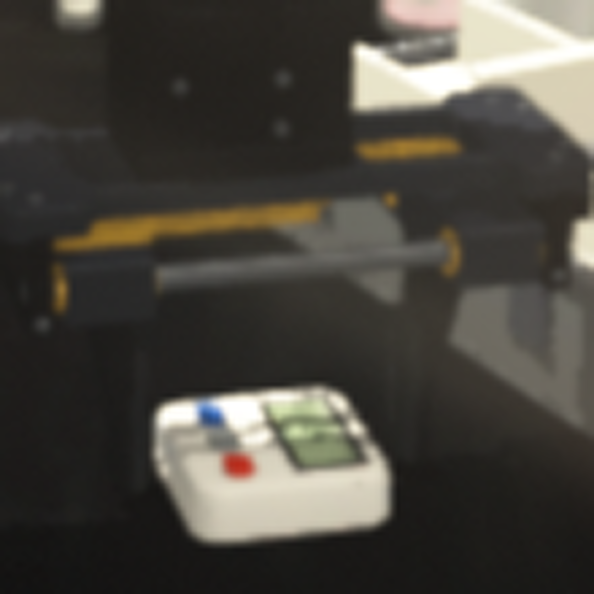

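```bash

python3 -m inch '[[[0,0,-0.015,0,0,0,0.2],[0,0,-0.015,0,0,0,0.4],[0,0,-0.015,0,0,0,0.6],[0,0,-0.015,0,0,0,0.6],[0,0,-0.015,0,0,0,0.6]]]' 20
python3 -c "
from h import *
to(.4996,-.12,.006,-.0885)"
python3 -m inch '[[[0,0,0.2,0,0,0,0.6],[0,0,0.5,0,0,0,0.6],[0,0,0.8,0,0,0,0.6],[0,0,1,0,0,0,0.6],[0,0,1,0,0,0,0.6]]]' 20
python3 - <<'E'
from h import *
b=np.array([.661,-.0058]);c,s=np.cos(.181),np.sin(.181)
x,y=0,.061; t=b+[c*x-s*y,s*x+c*y];print(t)
to(t[0],t[1],.13,-1.39)
s=camera('side');cv2.imwrite('pics/s19.png',cv2.resize(s[170:320,260:410,::-1],None,fx=4,fy=4,interpolation=cv2.INTER_CUBIC))
E
```

```text
time: 30.2
ee_pos: [0.5003, -0.1202, 0.0081]
eef_rot: [0.521, 0.478, -0.521, 0.478]
ft_force: [-0.2, 0.6, 2.3]
width: 0.066
t 30.2 p [ 0.5003 -0.1202  0.0081] yaw -0.086 tilt [0.0007 0.0001] q [-0.35  0.37  0.58  1.99 -0.26  0.86  0.28] w 0.066 F [-0.2  0.6  2.3]
  d mm [-0.7  0.2 -2.1] shares [-0.006  0.002 -0.018] turn [-0.      0.0001 -0.0004] deg -0.1
time: 30.7
ee_pos: [0.5019, -0.1206, 0.131]
eef_rot: [0.523, 0.477, -0.52, 0.479]
ft_force: [0.9, -0.3, -1.6]
width: 0.0657
[0.65001919 0.05420351]
t 30.7 p [ 0.5019 -0.1206  0.131 ] yaw -0.086 tilt [0.0056 0.0004] q [-0.43  0.18  0.64  1.9  -0.12  1.1   0.17] w 0.0657 F [ 0.9 -0.3 -1.6]
  d mm [148.1 174.8  -1. ] shares [ 1.234  1.456 -0.008] turn [ 0.0005  0.0008 -0.2075] deg -74.7
```

View pics/s19.png

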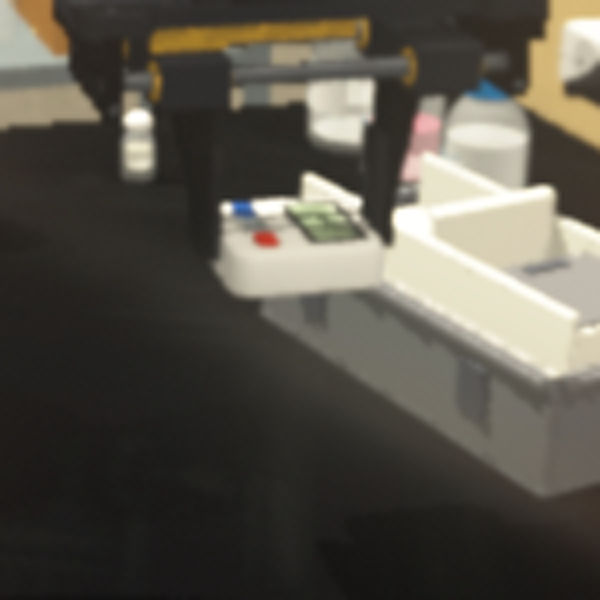

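```bash

python3 -m inch '[[[0.13,0.15,0,0,0,-0.022,0.6],[0.26,0.3,0,0,0,-0.044,0.6],[0.38,0.44,0,0,0,-0.066,0.6],[0.5,0.6,0,0,0,-0.088,0.6],[0.62,0.73,0,0,0,-0.104,0.6]]]' 20
python3 -m inch '[[[0.13,0.15,0,0,0,-0.022,0.6],[0.26,0.3,0,0,0,-0.044,0.6],[0.38,0.44,0,0,0,-0.066,0.6],[0.5,0.6,0,0,0,-0.088,0.6],[0.62,0.73,0,0,0,-0.1035,0.6],[0.62,0.73,0,0,0,-0.1035,0.6],[0.62,0.73,0,0,0,-0.1035,0.6]]]' 20
python3 - <<'E'
from h import *
to(.65,.0542,.07,-1.39)
s=camera('side');cv2.imwrite('pics/s20.png',cv2.resize(s[130:290,290:450,::-1],None,fx=3.7,fy=3.7,interpolation=cv2.INTER_CUBIC))
E
```

```text
time: 31.25
ee_pos: [0.5741, -0.0314, 0.1261]
eef_rot: [-0.647, -0.284, 0.648, -0.284]
ft_force: [0.4, 0.7, -1.4]
width: 0.0654
time: 31.95
ee_pos: [0.648, 0.0546, 0.1261]
eef_rot: [-0.703, -0.064, 0.705, -0.065]
ft_force: [-0.8, -0.7, -0.9]
width: 0.0661
t 31.95 p [0.648  0.0546 0.1261] yaw -1.388 tilt [-0.0024 -0.0015] q [-0.69  0.54  0.74  1.54 -0.38  1.21 -1.28] w 0.0661 F [-0.8 -0.7 -0.9]
  d mm [  2.   -0.4 -56.1] shares [ 0.016 -0.004 -0.467] turn [ 0.0002 -0.0004 -0.0003] deg -0.1
```

View pics/s20.png

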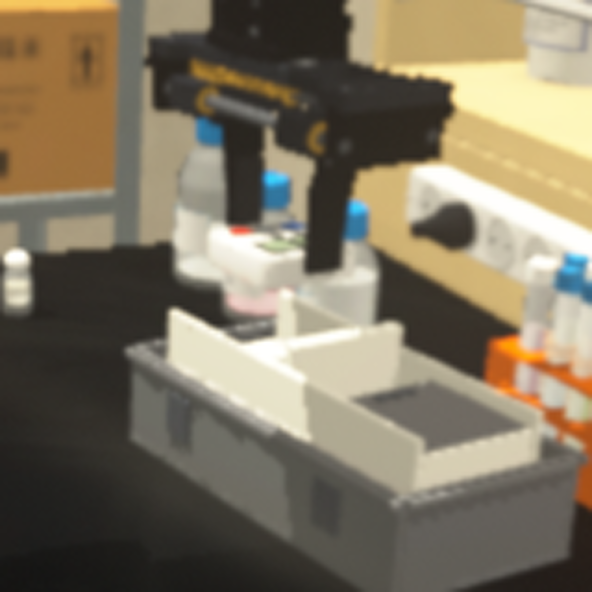

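```bash

python3 -m inch '[[[0.01,-0.002,-0.1,0,0,0,0.6],[0.01,-0.002,-0.2,0,0,0,0.6],[0.01,-0.002,-0.24,0,0,0,0.6],[0.01,-0.002,-0.24,0,0,0,0.6],[0.01,-0.002,-0.24,0,0,0,0.6]]]' 20
python3 - <<'E'
from h import *
to(.65,.0542,.06,-1.39)
s=camera('side');cv2.imwrite('pics/s21.png',cv2.resize(s[160:280,300:420,::-1],None,fx=5,fy=5,interpolation=cv2.INTER_CUBIC))
E
```

```text
time: 32.5
ee_pos: [0.65, 0.0546, 0.099]
eef_rot: [-0.704, -0.064, 0.704, -0.064]
ft_force: [0.1, 0.4, -0.3]
width: 0.0657
t 32.5 p [0.65   0.0546 0.099 ] yaw -1.39 tilt [-0.     -0.0001] q [-0.67  0.57  0.72  1.56 -0.4   1.16 -1.26] w 0.0657 F [ 0.1  0.4 -0.3]
  d mm [ -0.   -0.4 -39. ] shares [-0.    -0.003 -0.325] turn [ 0. -0. -0.] deg -0.0
```

View pics/s21.png

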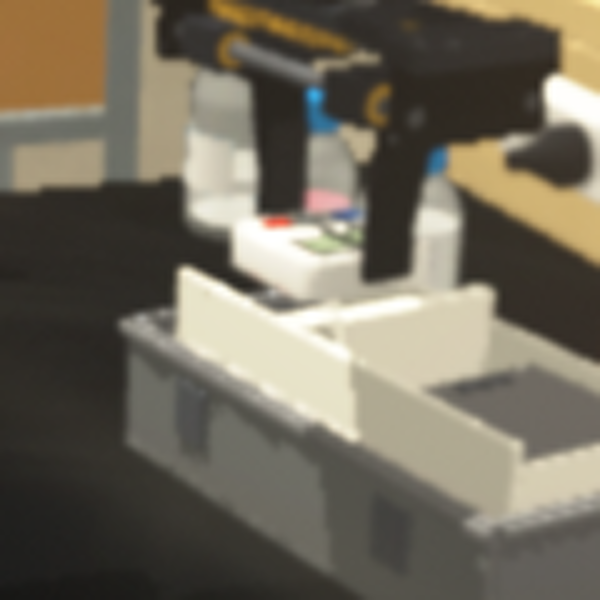

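```bash

python3 -m inch '[[[0,-0.002,-0.04,0,0,0,0.6],[0,-0.002,-0.08,0,0,0,0.6],[0,-0.002,-0.12,0,0,0,0.6],[0,-0.002,-0.12,0,0,0,0.6]]]' 20
python3 -m inch '[[[0,0,-0.04,0,0,0,0.6],[0,0,-0.08,0,0,0,0.6],[0,0,-0.12,0,0,0,0.6],[0,0,-0.15,0,0,0,0.6],[0,0,-0.15,0,0,0,0.6],[0,0,-0.15,0,0,0,0.6]]]' 20
python3 - <<'E'
from h import *
to(.65,.0542,.0591,-1.39)
E
```

```text
time: 32.95
ee_pos: [0.6495, 0.0546, 0.0836]
eef_rot: [-0.704, -0.064, 0.705, -0.064]
ft_force: [-0.1, 0.3, -0.2]
width: 0.0658
time: 33.55
ee_pos: [0.6501, 0.0545, 0.0666]
eef_rot: [0.704, 0.064, -0.704, 0.064]
ft_force: [0.4, 0.1, -1.4]
width: 0.0659
t 33.55 p [0.6501 0.0545 0.0666] yaw -1.39 tilt [ 0.     -0.0002] q [-0.66  0.6   0.7   1.58 -0.42  1.11 -1.25] w 0.0659 F [ 0.4  0.1 -1.4]
  d mm [-0.1 -0.3 -7.5] shares [-0.001 -0.002 -0.062] turn [ 0.  0. -0.] deg -0.0
```

```bash

python3 -m inch '[[[0,0,-0.02,0,0,0,0.6],[0,0,-0.04,0,0,0,0.6],[0,0,-0.054,0,0,0,0.6],[0,0,-0.054,0,0,0,0.6],[0,0,-0.054,0,0,0,0.6]]]' 20
python3 -m inch '[[[0,0,-0.008,0,0,0,0.6],[0,0,-0.008,0,0,0,0.6],[0,0,-0.008,0,0,0,0.6]]]' 20
```

```text
time: 34.05
ee_pos: [0.65, 0.0545, 0.0601]
eef_rot: [-0.704, -0.064, 0.704, -0.064]
ft_force: [0.2, 0.6, -0.5]
width: 0.0658
time: 34.35
ee_pos: [0.6501, 0.0545, 0.0592]
eef_rot: [0.704, 0.064, -0.704, 0.064]
ft_force: [-0.1, -0.2, 0.8]
width: 0.0655
```

```bash

python3 -m inch '[[[0,0,-0.002,0,0,0,0.23],[0,0,-0.002,0,0,0,0.18],[0,0,-0.002,0,0,0,0.17],[0,0,-0.002,0,0,0,0.17],[0,0,-0.002,0,0,0,0.17]]]' 20
python3 -m inch '[[[0,0,0.1,0,0,0,0.17],[0,0,0.2,0,0,0,0.17],[0,0,0.5,0,0,0,0.17],[0,0,0.9,0,0,0,0.17],[0,0,0.9,0,0,0,0.17]]]' 20
python3 -m inch '[[[-0.3,0,0.2,0,0,0,0.17],[-0.7,0,0.2,0,0,0,0.17],[-1,0,0.2,0,0,0,0.17]]]' 20
python3 -m inch '[[[-0.3,-0.4,0,0,0,0,0.17],[-0.6,-0.8,0,0,0,0,0.17],[-0.6,-1,0,0,0,0,0.17]]]' 20
python3 -m inch '[[[0,-0.4,0,0,0,0,0.17],[0,-0.8,0,0,0,0,0.17],[0,-1,0,0,0,0,0.17],[0,-1,0,0,0,0,0.17]]]' 20
python3 - <<'E'
from h import *
s=camera('side');cv2.imwrite('pics/s22.png',cv2.resize(s[170:310,180:450,::-1],None,fx=2.9,fy=2.9,interpolation=cv2.INTER_CUBIC))
t=camera('top');cv2.imwrite('pics/t22.png',cv2.resize(t[140:250,260:410,::-1],None,fx=5.3,fy=5.3,interpolation=cv2.INTER_CUBIC));cv2.imwrite('pics/t22f.png',t[:,:,::-1])
cv2.imwrite('pics/s22f.png',s[:,:,::-1])
E
```

```text
time: 34.85
ee_pos: [0.65, 0.0545, 0.0589]
eef_rot: [0.704, 0.064, -0.704, 0.064]
ft_force: [0.3, 0.1, 0.4]
width: 0.072
time: 35.35
ee_pos: [0.6535, 0.0538, 0.175]
eef_rot: [0.708, 0.064, -0.7, 0.063]
ft_force: [0.3, -0.0, -0.2]
width: 0.072
time: 35.65
ee_pos: [0.5287, 0.0538, 0.1917]
eef_rot: [0.705, 0.064, -0.704, 0.064]
ft_force: [0.5, 0.3, 1.1]
width: 0.0721
time: 35.95
ee_pos: [0.4562, -0.0667, 0.1913]
eef_rot: [0.705, 0.065, -0.704, 0.063]
ft_force: [1.0, -0.3, -0.8]
width: 0.0721
time: 36.35
ee_pos: [0.4575, -0.1898, 0.192]
eef_rot: [0.705, 0.061, -0.704, 0.062]
ft_force: [-0.9, -0.5, 0.2]
width: 0.0723
```

View pics/s22.png

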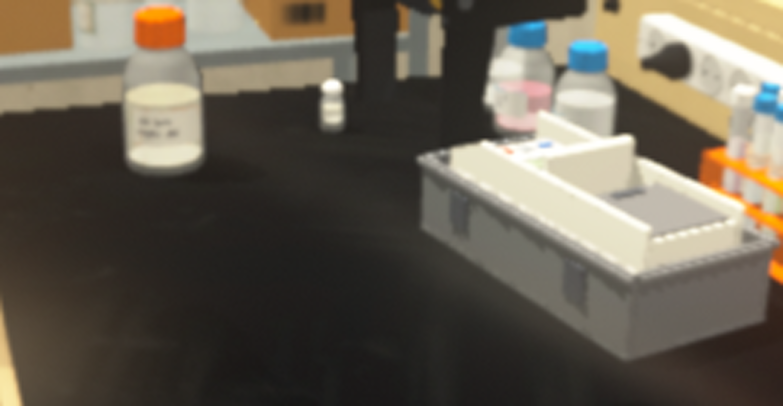

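View pics/t22.png

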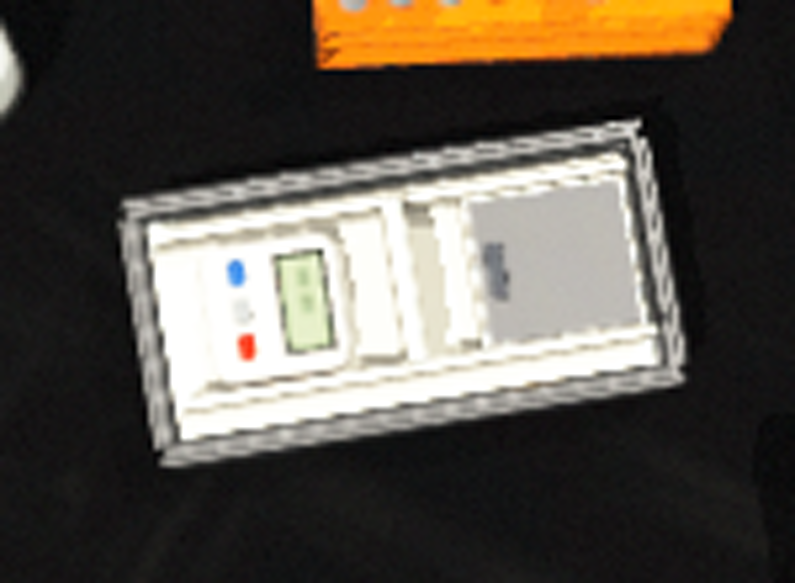

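View pics/t22f.png

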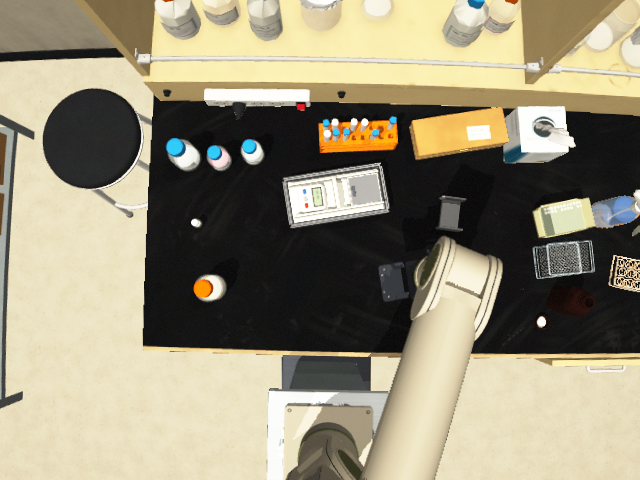

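```bash
python3 - <<'E'
from fit import *
B=[(52,116),(52,-116),(-52,-116),(-52,116)]
o=[('top',cp(*p,260,140,5.3),(b[0]/1e3,b[1]/1e3,.05)) for p,b in zip([(148,222),(622,152),(660,365),(182,438)],B)]
x=fit(o,[.66,0,.18]);print(x)
o=[('top',cp(*p,260,140,5.3),(a*.065-.0*b,b*.129,.06)) for p,(a,b) in zip([(120,203),(640,122),(685,380),(165,465)],[(1,1),(1,-1),(-1,-1),(-1,1)])]
print('box',fit(o,[.66,0,.18]))
c=np.mean([p2w('top',*cp(*p,260,140,5.3),.069) for p in [(202,250),(335,232),(352,368),(218,385)]],0)
print('timer in tray',R.from_euler('z',-x[0][2]).apply(c-[x[0][0],x[0][1],0]))
s=cv2.imread('pics/s22f.png');cv2.imwrite('pics/s22v.png',cv2.resize(s[180:430,220:520],None,fx=2.6,fy=2.3))
E
```

```text
(array([ 0.6614672 , -0.00654193,  0.17391898]), np.float64(0.31583289185282876), array([ 0.3,  0.5,  0.2,  0.2, -0.4, -0.3, -0.1, -0.3]))
box (array([ 0.66087669, -0.00608199,  0.18280147]), np.float64(0.8886170004039756), array([-0.8, -0.1,  1. , -0.9,  1.2,  0.3, -1.4,  0.6]))
timer in tray [-0.0009126   0.06149296  0.069     ]
```

View pics/s22v.png

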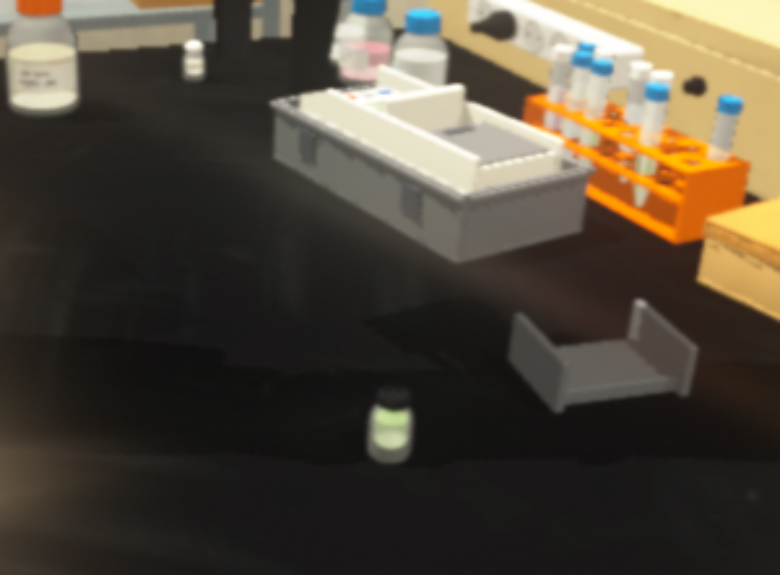

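The tray sits inside the rim. The timer is about 61 mm along the compartment with its screen towards the fin. The bottle and both vials are standing, and the arm is clear. Handing in.

```bash
python3 -c "
from bench import *
print(close_job())"
```

```text
the job is handed in; nothing more can be done
None
```

I packed the box and handed the job in at about 36.5 s of the 72 s; the hand-in reports no verdict.

I laid the roll and the bulb in their recesses and lowered the tray onto its ledges by the fin. I put the timer down on the bench, gripped it the other way, and set it in the open compartment with its screen edge towards the fin.

| Thing | Last check (from the camera images) | Limit |
|---|---|---|
| Roll | About 2 mm from its recess centre, about 0.045 rad off square (measured before the tray covered it) | 9 mm, 0.12 rad |
| Bulb | About 1 mm from its recess centre; squareness judged by eye (also before the tray covered it) | 9 mm, 0.15 rad |
| Tray | About 1 mm from the box centre, less than 0.01 rad off square, inside the rim | 8 mm, 0.06 rad |
| Timer | About 61 mm along the tray and 1 mm off its centreline, face up; flat and square by eye | 32–88 mm, 8 mm |
| Bottle and both vials | Standing, apparently unmoved; I did not re-measure them | 15 mm |

- **Heights and levelness:** I did not measure these from the images. I judged them from the tool height and the wrist force at contact when each thing was set down. The roll and bulb were released within about a millimetre of the floor, with no clear contact reading for either.
- **Timer on the bench:** Setting it down pressed with about 14 N for a moment. Wrist forces otherwise stayed in single figures.
- **Box position:** The box outline did not match the stated 4 mm flange in either camera. I placed the box by its floor ribs and lower edges instead, and the tray went in without any side force.

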